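# Close a leaning pantry jar with its sealing disk and screw band

## Robot

A 6-joint arm with a two-finger parallel gripper is mounted at the origin on the work surface. World frame = base frame: x ahead of the robot, y to its left, z up, the work surface at z = 0. Lengths are in m, angles in degrees, forces in N, time in s.
With the tool pointing down it reaches from about 0.25 to 0.725 m from the base axis. Payload 9.7 kg.
Tool frame: the origin (TCP) lies midway between the tips of the shut fingers; the grasp point (between the pads) lies bot.hold_point_z behind it (bot.hold_point_z is the distance from the TCP to the grasp point, in m); z points along the fingers, y is the line along which they close (so a half turn about z gives the same grasp; the last joint's range is limited). The gripper opens to 85 mm and grips with 20 to 120 N. Pads are 22 mm wide; open, the fingers measure 114 mm over their backs; the gripper's body (76 mm by 85 mm) begins 54 mm behind the grasp point. The pads swing forward as they close: fully open they stand 13 mm farther back than shut.
Start: joints at [-63.656, 4.979, 10.078, 95.1, 0, 90], TCP at [0.244, -0.493, 0.231] pointing down, gripper open.
Joint ranges: [-179.16, 179.16], [-48.56, 103.87], [-65.8, 70.77], [-126.05, 130.52], [-82.76, 87.17], [-180, 180]. Speed limits (degrees/s): [127.2, 127.2, 147.25, 180, 180, 180].

## Interface

Orientations are given as [roll, pitch, yaw] about the fixed x, y, z axes, in that order (R = Rz(yaw) Ry(pitch) Rx(roll)).
In Python, from workcell import bot, camera, camera_model, ticket gives the robot as it stands.
- The arm moves only by the tool send_rows, never from a script. Its argument "targets" is text: rows parted by semicolons, each of 5 numbers parted by spaces: the shift along the tool's x, y, z in mm, then the turn about the tool's z in degrees, then the closure in counts, from 0 (fully open) to 255 (shut). A call has 1 to 20 rows; each row is the pose to reach, as a shift and turn from the pose commanded when the call began, along the tool's axes at that moment; what a row does not reach only later rows make up. A row lasts 1/8 s, in which the tool goes at most 62.5 mm and 10.7 degrees, less where a joint would pass 70% of its speed; a pose out of reach is approached as far as the arm can. A call with a gripper value outside its range is refused whole. The fingers move at their own pace and stop on an object; "newtons" is the grip in N (left out, the last holds). Time passes only in rows, so rows that repeat a pose let the fingers close. It gives the time, the measured TCP pose, the force, the opening and the grip force at its end, in the units of the state.
- bot.get_obs(): the state, without advancing time (a new reading comes with each control period).
- camera(name): name is "side" or "top" or "wrist"; returns the picture (384x512x3 uint8, blue, green, red); there is no depth.
- camera_model(name): a dict with "K" (3x3 intrinsics, pixels), "pose" (4x4, takes a point from camera to world coordinates); the wrist camera has in their place "T_tool_cam" (4x4, takes a point from camera to tool coordinates, whose origin is the TCP and whose axes are the flange's). Camera axes: x right, y down, z forward; pixel columns grow to the right and rows downward; lengths in m; the calibration is good to about 2 mm. A picture is of the moment at which its call begins: read the wrist's pose just before it. camera_model takes no time and is no camera call.
- ticket.job_done(): hands the job in; it is judged then, once.
The state is a dict: "time": time; "q": joint angles; "qd": joint speeds; "joint_efforts": joint torques, N m; "ee_pos": TCP position; "tcp_rot": TCP orientation; "wrist_force": force on the tool from outside, world axes, zero at the start; "torque": the same for the moment, N m; "opening": finger opening in m; "grasp_force": force on a finger pad.
Only numpy, scipy, OpenCV 4.12 (cv2) and the standard library are available. Lean on these libraries where they do the work, as an engineer would, in place of code of your own. Each camera call takes 0.05 s, during which the arm holds its last target. There are 200 camera calls.

## Task

Close the open jar in the slanted stand: seat the loose sealing disk squarely in its mouth, rubber side in, and let go of it; then set the screw band squarely over the disk and screw it clockwise until it is tight and clamps the disk. Leave the scoop, tin and packet where they are.

Things in the scene. Friction and masses are not known exactly. Their poses are not given: they have to be found in the camera images.
- jar_mouth (a point): Centre of the rim plane of the open jar's mouth, about 163 mm above the counter. z points out of the mouth along the jar's axis, which leans 28 deg from vertical, roughly towards the robot (within 20 deg); y is level, x points up and away from the robot. Bore 44 mm dia; neck 52 mm outside dia, 22 mm tall above a 72 mm wide shoulder.
- jar: The open jar: square glass, 76 x 76 x 130 mm, full of hazelnuts, leaning in a white wire stand. Fixed: it neither moves nor turns. Origin under the middle of its foot, 130 mm from the mouth along z, axes as at the mouth.
- shut_jar: The same jar and stand on the other side, already closed with such a disk and band, fixed. It shows the finished state. Not part of the work.
- thread_start (a point): Where one thread ridge of the open jar begins: 30 mm from the axis along the mouth's +x (0 deg), 5 mm below the rim. Right-hand thread of 3 ridges beginning at 0, 120, 240 deg; each is 2 mm thick, 61 mm dia, and falls 6 mm in 120 deg clockwise. A band lug let down 12 to 45 deg counter-clockwise of a beginning drops past it; elsewhere the band rests higher and needs up to 120 deg more turning.
- disk: Sealing disk, about 45 g, lying rubber side down. Steel plate 53 mm dia x 5 mm on a black rubber plug 41 mm dia x 5 mm deep tapering to 34 mm at its foot. Origin at the centre of the plug's underside, z up through the steel. Seated: plug in the bore, plate flat on the rim, origin 5 mm below the rim, plate top 5 mm above it, 1.5 mm of sideways play.
- band: Aluminium screw band, about 40 g, open side down. 69 mm outside dia, 19 mm tall, skirt 63 mm inside dia, top lip 2 mm thick with a 44 mm hole. Origin at the centre of the lower edge, z up: 11 mm below the rim when dropped past the ridge beginnings, 12 mm when fully down on the disk. Let go of unthreaded it cocks over; pressed lightly on the ridges it sits level. Tighten with a 40 N grip.
- band_lug (a point): The lug on the band's +x (0 deg), 29.3 mm from its axis, 2.2 mm above its lower edge; two more at 120 and 240 deg. Each is 2.4 mm thick, 10 mm long, reaches in to 56 mm dia; a dark dent and a tick on the lip mark it. Dropped 20 deg counter-clockwise of a ridge beginning, the band turns lightly for about 50 deg clockwise, then grips; 0.4 to 1 N m there tightens it and friction holds it.
- scoop: Spoon-shaped scoop, 150 mm long, lying loose on the counter between disk and band. Not to be moved.
- tin: Small can, 66 mm dia x 85 mm, standing loose at one side. Not to be moved.
- packet: Cardboard packet, 50 x 85 x 130 mm, standing loose at the other side. Not to be moved.
There are look-alikes about, which are no part of the job. What is meant by the disk is not blue, and is the smaller of those in its own colour.

How it is judged (in metres and radians):
On the way, in this order (a step that is already met when the one before it is completed fails the run):
1. the disk lies seated in the mouth, flat on the rim, let go of, the band not yet on (z of disk in the frame of jar_mouth below -0.004 m and distance between disk and jar_mouth below 0.0075 m and angle between the z axis of disk and the z axis of jar_mouth, either way round below 0.06 rad and contact force between the fingers and disk below 0.1 N and distance between band and jar_mouth above 0.05 m), for 0.2 s.
2. the band is over the seated disk, square on the neck and down on the thread (z of disk in the frame of jar_mouth below -0.004 m and distance between disk and jar_mouth below 0.0075 m and angle between the z axis of disk and the z axis of jar_mouth, either way round below 0.06 rad and x of band in the frame of jar_mouth between -0.004 and 0.004 m and y of band in the frame of jar_mouth between -0.004 and 0.004 m and z of band in the frame of jar_mouth below -0.005 m and angle between the z axis of band and the z axis of jar_mouth, either way round below 0.09 rad), for 0.1 s.
At the end, for the whole second after the job is handed in: The disk is flat on the rim with its plug in the mouth (within 1 mm of full depth, 3.4 deg); the band is square on the neck (2.3 deg), fully down (within 0.8 mm), and so tight that by itself it presses the disk with over 2 N; all at rest (z of disk in the frame of jar_mouth below -0.004 m and distance between disk and jar_mouth below 0.0075 m and angle between the z axis of disk and the z axis of jar_mouth, either way round below 0.06 rad and x of band in the frame of jar_mouth between -0.003 and 0.003 m and y of band in the frame of jar_mouth between -0.003 and 0.003 m and z of band in the frame of jar_mouth between -0.0135 and -0.0112 m and angle between the z axis of band and the z axis of jar_mouth, either way round below 0.04 rad and contact force between band and disk above 2 N and linear speed of each of band, disk below 0.02 m/s); the robot touches nothing.
It fails at once if the scoop is shifted by more than 30 mm or knocked over (distance of scoop from where it was at the start of the episode above 0.03 m).
It fails at once if the tin is shifted by more than 30 mm or knocked over (distance of tin from where it was at the start of the episode above 0.03 m or angle between tin's own z axis and vertical above 0.4 rad).
It fails at once if the packet is shifted by more than 30 mm or knocked over (distance of packet from where it was at the start of the episode above 0.03 m or angle between packet's own z axis and vertical above 0.4 rad).
It also fails if it takes over 72 s, if anything falls off the work surface, if the arm or the gripper's body presses on something with over 40 N, if the wrist force passes 120 N, or if a joint passes its speed limit or range.

## Working session

There is one attempt and no reset: what is moved stays moved. The work goes in short steps, Python scripts to look and compute and a tool call to move; the robot and the scene stay as the last step left them, time stands still between calls to the robot, and variables do not carry over. Pictures are saved under pics/ and viewed, at most 10 in all, crops included, and the job is handed in when it is done.

Besides the shell and the picture viewer there is one more tool, called after "Call:" by a JSON object that holds its "name" and its "arguments", one argument or row to a line. send_rows: Moves the arm, as the interface text tells. Its arguments: {"type":"object","properties":{"targets":{"type":"string"},"newtons":{"type":"number"}},"required":["targets"]}

```bash
ls; mkdir -p pics; python3 - <<'E'
from workcell import bot,camera,camera_model
import cv2,numpy as np
np.set_printoptions(precision=4,suppress=True)
for n in("side","top","wrist"):
    i=camera(n);cv2.imwrite(f"pics/a_{n}.png",i);m=camera_model(n);print(n,m)
a=[cv2.imread(f"pics/a_{n}.png") for n in("side","top","wrist")]
print(bot.get_obs(),bot.hold_point_z)
E
```

```text
pics
side {'K': array([[480.3742,   0.    , 251.0201],
       [  0.    , 480.3742, 191.112 ],
       [  0.    ,   0.    ,   1.    ]]), 'pose': array([[-0.8415, -0.2845,  0.4593,  0.02  ],
       [-0.5397,  0.4795, -0.6919,  0.815 ],
       [-0.0234, -0.8301, -0.5571,  0.783 ],
       [ 0.    ,  0.    ,  0.    ,  1.    ]])}
top {'K': array([[450.9133,   0.    , 254.6173],
       [  0.    , 450.9133, 194.8388],
       [  0.    ,   0.    ,   1.    ]]), 'pose': array([[ 0.004 , -0.9981,  0.0615,  0.4839],
       [-1.    , -0.0039,  0.0015, -0.0131],
       [-0.0012, -0.0615, -0.9981,  1.2362],
       [ 0.    ,  0.    ,  0.    ,  1.    ]])}
wrist {'K': array([[311.05  ,   0.    , 256.7245],
       [  0.    , 311.05  , 192.1533],
       [  0.    ,   0.    ,   1.    ]]), 'T_tool_cam': array([[ 0.0002, -0.9583, -0.2858,  0.0737],
       [ 1.    ,  0.0003, -0.0004, -0.0001],
       [ 0.0004, -0.2858,  0.9583, -0.1424],
       [ 0.    ,  0.    ,  0.    ,  1.    ]])}
{'time': 0.15, 'q': array([-63.6541,   5.0037,  10.0459,  95.1004,  -0.0005,  90.    ]), 'qd': array([ 0.0804, -0.1102,  0.1642, -0.0328,  0.067 , -0.0073]), 'joint_efforts': array([ -0.0007, -52.0761,  46.5046,   0.0139,  -0.    ,  -0.    ]), 'ee_pos': array([ 0.244 , -0.4927,  0.2308]), 'tcp_rot': array([-179.9417,    0.0005,   26.3459]), 'wrist_force': array([-0.2595, -0.4334, -0.3694]), 'torque': array([-0.0118, -0.0329,  0.0451]), 'grasp_force': 0.0, 'opening': 0.08542942769320519} 0.0187
```

View pics/a_top.png

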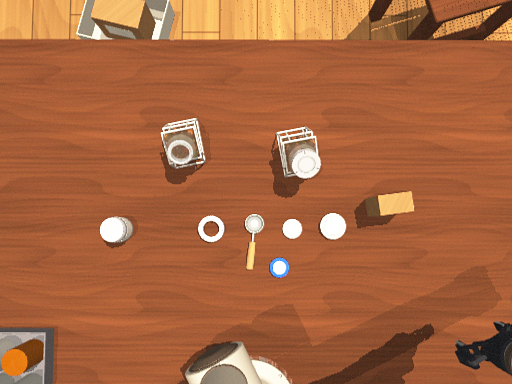

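View pics/a_side.png

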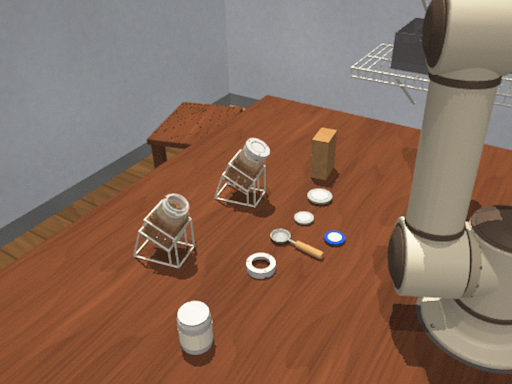

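Seen: the open jar's mouth is at top (180,151) and the shut jar at (304,162). The band is at (211,229), the scoop at (254,224)–(250,268), the tin at (116,230) and the packet at (390,204).

Possible disks: small white (292,229), large white (332,227), blue (279,268). The small white one at (292,229) fits the description. I'll check it in a wrist crop.

The rows have no tilt, so I'll read the documentation on that before moving.

View pics/b.png

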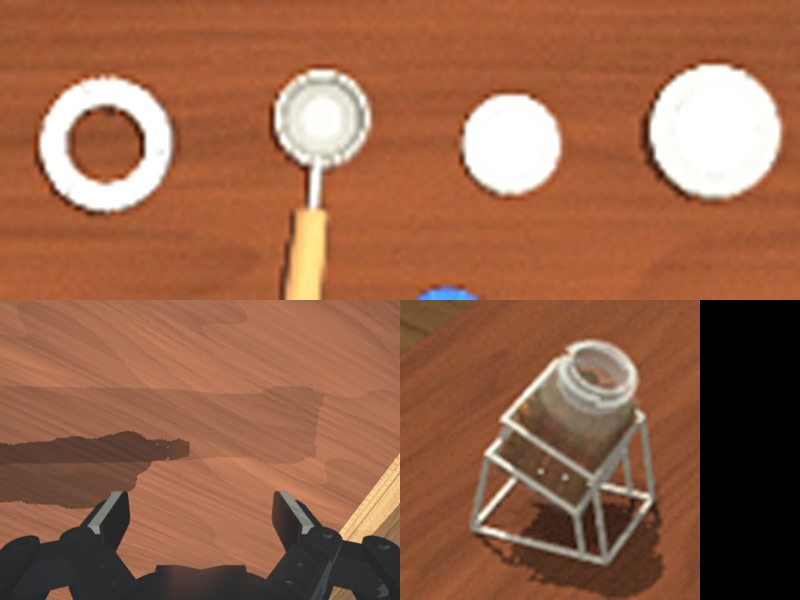

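The crop shows the small white plate at (512,144), about 54 mm across. The large white one is about 70 mm, so the small one is the disk. Next I'll find out how the arm behaves at the edge of its reach, since tilt isn't commanded directly.

Call:
{"name": "send_rows", "arguments": {
  "targets": "0 60 0 0 0; 0 120 0 0 0; 0 180 0 0 0; 0 230 0 0 0; 0 250 0 0 0; 0 250 0 0 0"
}}

```text
time: 0.9
ee_pos: [0.3518, -0.7105, 0.2161]
tcp_rot: [-179.7, 0.0, 26.3]
wrist_force: [0.6, -0.4, -0.4]
opening: 0.0851
grasp_force: 0.0
```

Call:
{"name": "send_rows", "arguments": {
  "targets": "0 60 -60 0 0; 0 120 -120 0 0; 0 150 -150 0 0; 0 150 -150 0 0"
}}

```text
time: 1.4
ee_pos: [0.3525, -0.7118, 0.2676]
tcp_rot: [175.7, -0.0, 26.3]
wrist_force: [-0.9, -0.2, -0.6]
opening: 0.0852
grasp_force: 0.0
```

```bash
python3 - <<'E'
from workcell import bot
print(bot.get_obs())
E
```

```text
{'time': 1.4, 'q': array([-6.36578676e+01,  4.64501456e+01,  7.07390730e+01,  1.10038793e+02,
        2.10325091e-03,  8.99971460e+01]), 'qd': array([ 0.00831129, -0.50499056, -0.35625586,  1.46676312, -0.05015457,
        0.011913  ]), 'joint_efforts': array([ 7.14563903e-04, -8.89854097e+01,  4.25862908e+01, -8.59134570e-01,
       -2.26112616e-05,  1.72205529e-05]), 'ee_pos': array([ 0.35247402, -0.71183506,  0.26763017]), 'tcp_rot': array([ 1.75749866e+02, -1.88595300e-03,  2.63451345e+01]), 'wrist_force': array([-0.86789184, -0.1998493 , -0.55034681]), 'torque': array([0.03247966, 0.02303478, 0.02053142]), 'grasp_force': 0.0, 'opening': 0.08522775371777745}
```

It tilts outward at the limit (j3 at its stop), and the tilt is kept. Now I'll see how fast it grows and whether it can be undone.

Call:
{"name": "send_rows", "arguments": {
  "targets": "0 60 -60 0 0; 0 120 -120 0 0; 0 180 -180 0 0; 0 240 -240 0 0; 0 240 -240 0 0; 0 240 -240 0 0; 0 240 -240 0 0; 0 240 -240 0 0"
}}

```text
time: 2.4
ee_pos: [0.3475, -0.7018, 0.3178]
tcp_rot: [172.4, -0.0, 26.3]
wrist_force: [0.4, 0.4, 0.3]
opening: 0.0851
grasp_force: 0.0
```

Call:
{"name": "send_rows", "arguments": {
  "targets": "0 0 0 0 0; 0 0 0 0 0"
}}

```text
time: 2.65
ee_pos: [0.3476, -0.7019, 0.3177]
tcp_rot: [172.4, 0.0, 26.3]
wrist_force: [-0.3, 0.9, -0.2]
opening: 0.0856
grasp_force: 0.0
```

```bash
python3 - <<'E'
from workcell import bot
o=bot.get_obs();print(o['q'],o['ee_pos'],o['tcp_rot'])
E
```

```text
[-6.36549909e+01  4.27715717e+01  7.07027553e+01  1.10373944e+02
 -1.25793225e-03  9.00000114e+01] [ 0.34755751 -0.70185472  0.31771665] [1.72442760e+02 1.24550423e-03 2.63448324e+01]
```

Call:
{"name": "send_rows", "arguments": {
  "targets": "0 -60 0 0 0; 0 -120 0 0 0; 0 -180 0 0 0; 0 -240 0 0 0; 0 -300 0 0 0; 0 -360 0 0 0; 0 -420 0 0 0; 0 -480 0 0 0; 0 -540 0 0 0; 0 -600 0 0 0; 0 -650 0 0 0; 0 -650 0 0 0"
}}

```text
time: 4.15
ee_pos: [0.0793, -0.1601, 0.2537]
tcp_rot: [175.5, 0.0, 26.3]
wrist_force: [-0.8, -0.2, -0.2]
opening: 0.0851
grasp_force: 0.0
```

Call:
{"name": "send_rows", "arguments": {
  "targets": "0 -60 0 0 0; 0 -120 0 0 0; 0 -180 0 0 0"
}}

```text
time: 4.53
ee_pos: [0.0569, -0.1149, 0.2979]
tcp_rot: [178.6, -0.0, 26.3]
wrist_force: [0.3, -0.1, -0.3]
opening: 0.0855
grasp_force: 0.0
```

```bash
python3 - <<'E'
from workcell import bot
import numpy as np
o=bot.get_obs();print(o['q'],o['ee_pos'],np.hypot(*o['ee_pos'][:2]),o['tcp_rot'])
E
```

```text
[-6.36526188e+01 -4.85393552e+01 -1.87730741e+01  1.18348916e+02
 -1.87500801e-05  9.00031118e+01] [ 0.0569044  -0.11489821  0.29788384] 0.12821742872977643 [ 1.78582635e+02 -5.82261924e-05  2.63442699e+01]
```

Untilting works too. Now I'll locate the objects from the top view.

```bash
cat > h.py <<'E'
import numpy as np,cv2
from scipy.spatial.transform import Rotation as R
from workcell import bot,camera,camera_model
np.set_printoptions(precision=4,suppress=True)
def campose(n,o=None):
    m=camera_model(n)
    if n!="wrist": return m["K"],m["pose"]
    T=np.eye(4);T[:3,:3]=R.from_euler('xyz',o['tcp_rot'],degrees=True).as_matrix();T[:3,3]=o['ee_pos']
    return m["K"],T@m["T_tool_cam"]
def ray(uv,K,P):
    d=P[:3,:3]@np.linalg.inv(K)@[uv[0],uv[1],1]; return P[:3,3],d/np.linalg.norm(d)
def onz(uv,z,K,P):
    c,d=ray(uv,K,P); return c+d*(z-c[2])/d[2]
def proj(p,K,P):
    q=P[:3,:3].T@(np.asarray(p)-P[:3,3]);q=K@q;return q[:2]/q[2]
E
python3 - <<'E'
from h import *
t=cv2.imread("pics/a_top.png");K,P=campose("top")
hsv=cv2.cvtColor(t,cv2.COLOR_BGR2HSV);m=((hsv[...,1]<60)&(hsv[...,2]>180)).astype(np.uint8)
n,l,st,c=cv2.connectedComponentsWithStats(m)
for i in range(1,n):
    x,y,w,h,a=st[i]
    if a>60 and 100<c[i][1]<290:
        ctr=(x+(w-1)/2,y+(h-1)/2); print(ctr,w,h,a,onz(ctr,.01,K,P),onz(ctr,.019,K,P))
print(onz((180,151),.163,K,P))
s=cv2.imread("pics/a_side.png");K,P=campose("side");print(onz((177,207),.163,K,P))
E
```

```text
(np.float64(182.0), np.float64(141.5)) 43 48 734 [0.7054 0.1886 0.01  ] [0.7037 0.1871 0.019 ]
(np.float64(298.5), np.float64(152.0)) 44 51 1071 [ 0.6775 -0.1311  0.01  ] [ 0.6761 -0.1303  0.019 ]
(np.float64(332.5), np.float64(225.5)) 26 26 533 [ 0.4769 -0.2229  0.01  ] [ 0.477  -0.2214  0.019 ]
(np.float64(254.0), np.float64(227.5)) 19 28 284 [ 0.4707 -0.01    0.01  ] [ 0.4708 -0.01    0.019 ]
(np.float64(115.5), np.float64(229.0)) 32 25 585 [0.4651 0.3657 0.01  ] [0.4652 0.3629 0.019 ]
(np.float64(210.5), np.float64(228.5)) 26 26 342 [0.4675 0.108  0.01  ] [0.4676 0.1071 0.019 ]
(np.float64(292.0), np.float64(228.5)) 19 20 300 [ 0.4684 -0.1131  0.01  ] [ 0.4685 -0.1124  0.019 ]
(np.float64(279.0), np.float64(267.0)) 13 13 140 [ 0.3647 -0.0779  0.01  ] [ 0.3655 -0.0774  0.019 ]
[0.6547 0.1679 0.163 ]
[0.6385 0.1823 0.163 ]
```

Call:
{"name": "send_rows", "arguments": {
  "targets": "0 -25 0 0 0; 0 -25 0 0 0"
}}

```text
time: 4.78
ee_pos: [0.0516, -0.1043, 0.3062]
tcp_rot: [179.4, 0.0, 26.3]
wrist_force: [-1.2, -0.3, 0.5]
opening: 0.085
grasp_force: 0.0
```

Call:
{"name": "send_rows", "arguments": {
  "targets": "46 24 0 9 0; 92 48 15 18 0; 138 72 40 26.3 0; 184 96 65 26.3 0; 230 120 90 26.3 0; 276 144 110 26.3 0; 322 168 130 26.3 0; 369 193 156 26.3 0; 369 193 156 26.3 0; 369 193 156 26.3 0; 369 193 156 26.3 0"
}}

```text
time: 6.15
ee_pos: [0.4681, -0.1149, 0.1514]
tcp_rot: [179.5, -0.2, 0.0]
wrist_force: [-0.5, 0.0, -0.3]
opening: 0.0847
grasp_force: 0.0
```

```bash
cat > whites.py <<'E'
from h import *
import sys
o=bot.get_obs();K,P=campose("wrist",o);w=camera("wrist");cv2.imwrite(f"pics/{sys.argv[1]}.png",w)
print(o['time'],o['ee_pos'],o['tcp_rot'],o['q'])
hsv=cv2.cvtColor(w,cv2.COLOR_BGR2HSV);m=((hsv[...,1]<60)&(hsv[...,2]>170)).astype(np.uint8)
n,l,st,c=cv2.connectedComponentsWithStats(m)
for i in range(1,n):
    x,y,ww,h,a=st[i]
    if a>800:
        cs,_=cv2.findContours((l==i).astype(np.uint8),0,1); e=cv2.fitEllipse(max(cs,key=len))
        print(e,a,onz(e[0],float(sys.argv[2]),K,P))
E
python3 whites.py c1 .01
```

```text
6.15 [ 0.4681 -0.1149  0.1514] [179.5243  -0.1882   0.0456] [-13.5403  -5.5018  -9.2085  85.9986  -0.4181 166.4138]
((371.0110168457031, 170.66220092773438), (69.79214477539062, 77.5341567993164), 49.92346954345703) 4348 [ 0.4782 -0.2224  0.01  ]
((140.05892944335938, 169.6604461669922), (52.46495819091797, 71.29364013671875), 171.8413848876953) 2531 [ 0.4794 -0.0071  0.01  ]
((18.6728515625, 181.8611602783203), (57.680908203125, 71.14630126953125), 158.0656280517578) 1775 [0.4678 0.1075 0.01  ]
((252.07595825195312, 178.3803253173828), (53.769508361816406, 55.180152893066406), 88.87931823730469) 2407 [ 0.4709 -0.1111  0.01  ]
((219.0609130859375, 277.5256652832031), (29.336774826049805, 33.7161750793457), 94.54019927978516) 821 [ 0.3654 -0.0766  0.01  ]
```

Call:
{"name": "send_rows", "arguments": {
  "targets": "2 -5 60 0 20; 2 -5 110 0 30; 2 -5 140 0 30; 2 -5 151 0 30; 2 -5 151 0 30; 2 -5 151 0 30"
}}

```text
time: 6.95
ee_pos: [0.4723, -0.1115, 0.0024]
tcp_rot: [179.5, -0.4, 0.0]
wrist_force: [-0.1, -0.4, 0.0]
opening: 0.0752
grasp_force: 0.0
```

```bash
python3 - <<'E'
from h import *
o=bot.get_obs();print(o['ee_pos'],o['tcp_rot'],o['opening'],o['wrist_force'])
w=camera("wrist");cv2.imwrite("pics/c2.png",w)
E
```

```text
[ 0.4723 -0.1115  0.0024] [179.4811  -0.3889   0.0372] 0.07524692999123155 [-0.1288 -0.4153  0.0035]
```

View pics/c2.png

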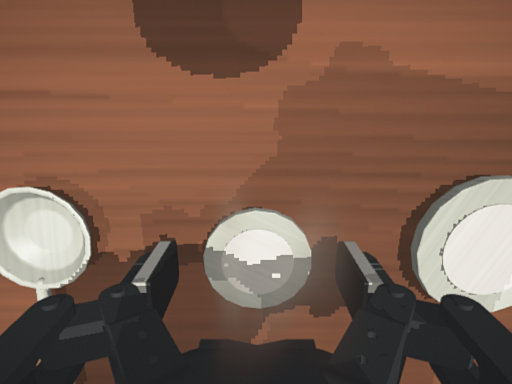

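The disk at (257,258) lies between the pads, which are at about (155,265) and (360,265). The scoop cup at (45,240) and the big disk at (490,250) are clear.

```bash
python3 - <<'E'
from h import *
o=bot.get_obs();K,P=campose("wrist",o)
print(onz((257,258),.0100,K,P), proj([.4723,-.1115,.01],K,P))
E
```

```text
[ 0.4724 -0.111   0.01  ] [258.1174 258.2276]
```

Call:
{"name": "send_rows", "arguments": {
  "targets": "0 0 3 0 60; 0 0 4 0 110; 0 0 4 0 140; 0 0 4 0 140; 0 0 4 0 140; 0 0 4 0 140; 0 0 4 0 140; 0 0 4 0 140",
  "newtons": 30
}}

```text
time: 8.0
ee_pos: [0.4716, -0.1112, -0.0027]
tcp_rot: [179.5, -0.3, 0.0]
wrist_force: [-2.6, 1.1, 6.3]
opening: 0.051
grasp_force: 30.1
```

Call:
{"name": "send_rows", "arguments": {
  "targets": "0 0 -10 0 140; 0 0 -60 0 140; 0 0 -120 -8 140; 0 -20 -180 -16 140; 20 -60 -235 -24 140; 40 -110 -280 -32 140; 60 -160 -320 -40 140; 80 -200 -350 -40 140; 88 -231 -363 -40 140; 88 -231 -363 -40 140; 88 -231 -363 -40 140"
}}

```text
time: 9.38
ee_pos: [0.5575, 0.1227, 0.3577]
tcp_rot: [179.5, 0.2, 40.1]
wrist_force: [-0.2, -0.2, -0.2]
opening: 0.0512
grasp_force: 31.6
```

```bash
python3 - <<'E'
from h import *
o=bot.get_obs();print(o['ee_pos'],o['tcp_rot'],o['opening'],o['grasp_force'],o['q'])
w=camera("wrist");cv2.imwrite("pics/d.png",w)
np.save("d_o.npy",np.r_[o['ee_pos'],o['tcp_rot']])
E
```

```text
[0.5575 0.1227 0.3577] [179.4773   0.1677  40.0656] 0.051228134045462725 31.571776270866394 [ 12.6826  13.5237  34.3949 110.7797  -0.5413 152.6159]
```

View pics/d.png

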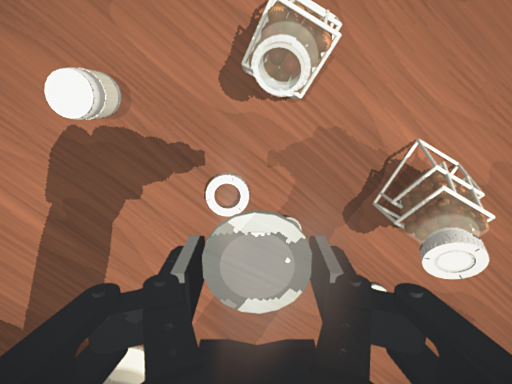

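The disk is held level at (257,262), with the mouth ring at (282,67). Now a close crop of the jar for its axis direction.

```bash
python3 - <<'E'
from h import *
w=cv2.imread("pics/d.png");t=cv2.imread("pics/a_top.png")
a=cv2.resize(w[0:120,215:355],None,fx=5,fy=5,interpolation=cv2.INTER_CUBIC)
cv2.imwrite("pics/e.png",a)
E
```

```text
(no output)
```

View pics/e.png

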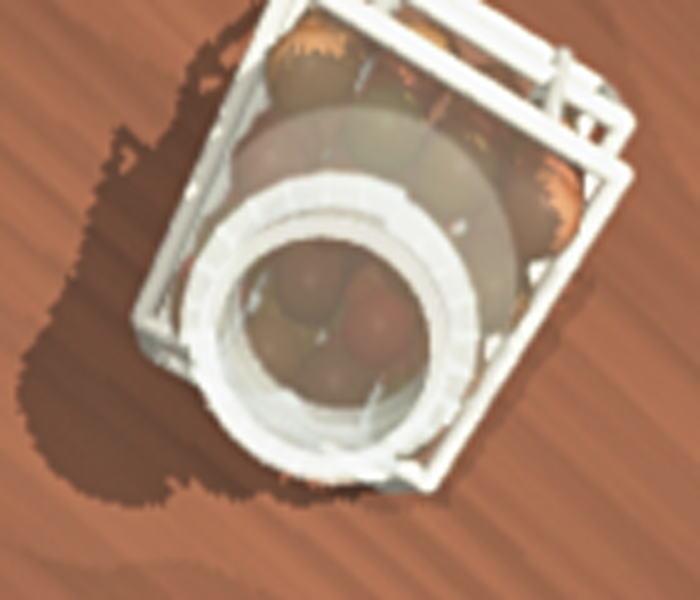

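```bash
python3 - <<'E'
from h import *
v=np.load("d_o.npy");o=dict(ee_pos=v[:3],tcp_rot=v[3:]);K,P=campose("wrist",o)
f=lambda x,y:(215+x/5-.4,y/5-.4)
def az(a,b):
    d=onz(f(*a),.12,K,P)-onz(f(*b),.12,K,P);return np.degrees(np.arctan2(d[1],d[0]))
print("level dirs",az((150,335),(432,480)),az((340,2),(625,165)),az((450,2),(630,110)))
for c in((330,318),(335,325),(330,327)): print(onz(f(*c),.163,K,P))
Kt,Pt=campose("top")
# wire edges from top view (dirs)
a,b=[onz(p,.12,Kt,Pt) for p in((163,127),(197,119))];d=a-b;print(np.degrees(np.arctan2(d[1],d[0])))
# predicted bore/neck/ridge ellipse centres in crop px for a guess
for az0 in(5,10,15):
  for c in([.651,.170,.163],):
    A=np.radians(az0);z=np.array([-np.sin(.4887)*np.cos(A),-np.sin(.4887)*np.sin(A),np.cos(.4887)])
    y=np.array([-np.sin(A),np.cos(A),0]);x=np.cross(y,z)
    for r,h in((.022,0),(.026,0),(.0305,-.006),(.036,-.022)):
        q=np.array([proj(np.array(c)+z*h+r*(x*np.cos(t)+y*np.sin(t)),K,P) for t in np.linspace(0,6.28,40)])
        e=[(q.min(0)-[215,0]+.4)*5,(q.max(0)-[215,0]+.4)*5];print(az0,r,e)
E
```

```text
level dirs 104.40131701946247 103.74190000254937 102.90428734480115
[0.6567 0.1725 0.163 ]
[0.6564 0.1709 0.163 ]
[0.6555 0.1714 0.163 ]
103.63654412776302
5 0.022 [array([215.5998, 233.7033]), array([428.8022, 456.2029])]
5 0.026 [array([196.8001, 211.4233]), array([448.8695, 474.6112])]
5 0.0305 [array([183.7665, 177.9678]), array([475.7319, 483.8974])]
5 0.036 [array([179.6756, 127.4035]), array([512.8823, 479.3807])]
10 0.022 [array([214.7007, 234.6552]), array([429.3999, 455.3884])]
10 0.026 [array([195.7773, 212.4918]), array([449.6192, 473.5979])]
10 0.0305 [array([181.6223, 178.3378]), array([475.6658, 482.065 ])]
10 0.036 [array([174.8725, 125.7597]), array([510.4907, 475.815 ])]
15 0.022 [array([213.834 , 235.1836]), array([429.7379, 454.1829])]
15 0.026 [array([194.6262, 213.1229]), array([449.883 , 472.1879])]
15 0.0305 [array([179.1285, 178.4221]), array([474.7174, 479.9013])]
15 0.036 [array([169.4514, 124.2531]), array([506.6213, 472.0647])]
```

The level direction is 103.7° in both views, so the jar's axis leans at azimuth 13.7°. The mouth is at about (0.652, 0.170, 0.163). Next I'll tilt the tool along that azimuth at the reach limit.

Call:
{"name": "send_rows", "arguments": {
  "targets": "54 23 0 0 140; 108 45 0 0 140; 166 68 0 0 140; 220 95 -25 0 140; 275 122 -50 0 140; 330 149 -75 0 140"
}}

```text
time: 10.18
ee_pos: [0.7284, 0.1763, 0.3194]
tcp_rot: [178.0, -2.9, 40.1]
wrist_force: [-0.3, -0.0, 0.1]
opening: 0.051
grasp_force: 31.9
```

Call:
{"name": "send_rows", "arguments": {
  "targets": "54 27 -25 0 140; 108 53 -50 0 140; 162 80 -75 0 140"
}}

```text
time: 10.55
ee_pos: [0.7627, 0.1856, 0.3089]
tcp_rot: [176.4, -6.0, 40.2]
wrist_force: [0.1, 0.0, -1.1]
opening: 0.051
grasp_force: 31.9
```

Call:
{"name": "send_rows", "arguments": {
  "targets": "54 27 -15 0 140; 108 53 -30 0 140; 162 80 -45 0 140"
}}

```text
time: 10.92
ee_pos: [0.8033, 0.1959, 0.2917]
tcp_rot: [174.9, -9.1, 40.5]
wrist_force: [0.1, 0.7, -0.4]
opening: 0.0509
grasp_force: 31.9
```

Call:
{"name": "send_rows", "arguments": {
  "targets": "54 27 -15 0 140; 108 53 -30 0 140; 162 80 -45 0 140"
}}

```text
time: 11.3
ee_pos: [0.8388, 0.2048, 0.2849]
tcp_rot: [173.1, -12.4, 40.9]
wrist_force: [0.5, 0.4, 0.3]
opening: 0.0511
grasp_force: 31.9
```

```bash
cat > st.py <<'E'
from h import *
o=bot.get_obs();r=R.from_euler('xyz',o['tcp_rot'],degrees=True).as_matrix();z=r[:,2]
print(o['time'],o['q'],o['ee_pos'],o['tcp_rot'],o['opening'],o['grasp_force'],o['wrist_force'])
print("tilt",np.degrees(np.arccos(-z[2])),"az",np.degrees(np.arctan2(z[1],z[0])))
A=np.radians(13.7);t=np.radians(28);a=np.array([np.sin(t)*np.cos(A),np.sin(t)*np.sin(A),-np.cos(t)])
print("err deg",np.degrees(np.arccos(z@a)))
E
python3 st.py
```

```text
11.3 [ 13.9082  46.0244  70.7149 100.5561  -0.565  153.7255] [0.8388 0.2048 0.2849] [173.139  -12.4     40.8589] 0.05105185133918245 31.86360776424408 [0.4607 0.3774 0.3011]
tilt 14.14545156009811 az 11.595749448772233
err deg 13.873048055143336
```

Call:
{"name": "send_rows", "arguments": {
  "targets": "54 27 -10 0 140; 108 53 -20 0 140; 162 80 -30 0 140"
}}

```text
time: 11.68
ee_pos: [0.875, 0.2138, 0.2789]
tcp_rot: [171.3, -15.8, 41.3]
wrist_force: [0.2, 0.3, -1.1]
opening: 0.0512
grasp_force: 31.9
```

Call:
{"name": "send_rows", "arguments": {
  "targets": "54 27 -10 0 140; 108 53 -20 0 140; 162 80 -30 0 140"
}}

```text
time: 12.05
ee_pos: [0.9065, 0.2217, 0.282]
tcp_rot: [169.4, -19.3, 42.0]
wrist_force: [0.4, -0.4, -0.3]
opening: 0.0512
grasp_force: 31.9
```

Call:
{"name": "send_rows", "arguments": {
  "targets": "54 27 -5 0 140; 108 53 -10 0 140; 162 80 -15 0 140"
}}

```text
time: 12.42
ee_pos: [0.9387, 0.2299, 0.2848]
tcp_rot: [167.4, -22.8, 42.7]
wrist_force: [-0.5, 0.1, -0.4]
opening: 0.0513
grasp_force: 31.9
```

```bash
python3 st.py
```

```text
12.425 [ 13.9308  48.2625  70.7084  86.5854  -0.5819 153.6303] [0.9387 0.2299 0.2848] [167.352  -22.7516  42.7216] 0.05131190902802852 31.864771842956543 [-0.4969  0.0555 -0.4093]
tilt 25.86665617769039 az 12.597069766139914
err deg 2.1909728241854043
```

Call:
{"name": "send_rows", "arguments": {
  "targets": "29 15 -2 0 140; 29 15 -2 0 140"
}}

```text
time: 12.68
ee_pos: [0.9491, 0.2318, 0.2893]
tcp_rot: [166.5, -24.1, 43.1]
wrist_force: [-0.4, 0.0, -0.1]
opening: 0.0509
grasp_force: 31.9
```

```bash
python3 st.py; cat > go.py <<'E'
from h import *
import sys
# go.py h_mm [dx dy dz mouth corr mm]: TCP shift (tool mm) to point h along jar axis above mouth centre
M=np.array([.6517,.170,.163]);A=np.radians(13.7);t=np.radians(28)
J=np.array([-np.sin(t)*np.cos(A),-np.sin(t)*np.sin(A),np.cos(t)])
Y=np.array([-np.sin(A),np.cos(A),0]);X=np.cross(Y,J)
if __name__=="__main__":
    o=bot.get_obs();r=R.from_euler('xyz',o['tcp_rot'],degrees=True).as_matrix()
    for h in map(float,sys.argv[1:]): print(h,(r.T@(M+J*h/1000-o['ee_pos'])*1000).round(1))
    d=o['ee_pos']-M;print("in mouth frame mm",np.array([X@d,Y@d,J@d])*1000)
E
python3 go.py 120 60 0
```

```text
12.675 [ 13.8873  48.3137  70.7142  85.0246  -0.5649 153.5787] [0.9491 0.2318 0.2893] [166.5447 -24.073   43.0525] 0.05088875959789597 31.864226460456848 [-0.4385  0.0404 -0.1034]
tilt 27.381259705770862 az 12.658837428549019
err deg 0.7854262797886489
120.0 [-290.1 -155.5 -147.6]
60.0 [-289.3 -155.6  -87.6]
0.0 [-288.4 -155.8  -27.6]
in mouth frame mm [327.3419 -10.4328 -31.0554]
```

Call:
{"name": "send_rows", "arguments": {
  "targets": "0 0 -50 0 140; -20 -10 -100 0 140; -60 -35 -148 0 140; -110 -62 -148 0 140; -160 -90 -148 0 140; -210 -115 -148 0 140; -260 -140 -148 0 140; -290 -155 -148 0 140; -290 -155 -148 0 140; -290 -155 -148 0 140"
}}

```text
time: 13.92
ee_pos: [0.5975, 0.1564, 0.2715]
tcp_rot: [166.5, -24.2, 43.1]
wrist_force: [0.1, 0.1, 0.7]
opening: 0.0509
grasp_force: 31.9
```

```bash
python3 st.py; python3 go.py 60 0; python3 - <<'E'
from h import *
from go import M,J,X,Y
o=bot.get_obs();K,P=campose("wrist",o);w=camera("wrist")
np.save("f_o.npy",np.r_[o['ee_pos'],o['tcp_rot']])
T=np.linspace(0,2*np.pi,200)
v=w.copy()
for r,h in((.022,0),(.026,0)):
    for t in T:
        u=proj(M+J*h+r*(X*np.cos(t)+Y*np.sin(t)),K,P).astype(int)
        if 0<=u[0]<512 and 0<=u[1]<384: v[u[1],u[0]]=(0,255,0) if r<.025 else(255,0,0)
c=proj(M,K,P).astype(int);print(c)
x0=max(0,min(512-200,c[0]-100));y0=max(0,min(384-150,c[1]-75))
f=lambda i:cv2.resize(i[y0:y0+150,x0:x0+200],(400,300),interpolation=cv2.INTER_CUBIC)
print(x0,y0);cv2.imwrite("pics/f.png",np.hstack([f(w),f(v)]));cv2.imwrite("pics/f_raw.png",w)
E
```

```text
13.925 [ 15.2153 -12.9432  -7.7637  67.6729  -1.1733 154.7585] [0.5975 0.1564 0.2715] [166.4706 -24.2054  43.0836] 0.05088145796532414 31.867035627365112 [0.1173 0.1151 0.6774]
tilt 27.52970828589733 az 12.676249570204966
err deg 0.6697728255537384
60.0 [-0.6 -1.2 62.1]
0.0 [  0.1  -1.4 122. ]
in mouth frame mm [  1.5696  -0.3188 122.0462]
[255 186]
155 111
```

View pics/f.png

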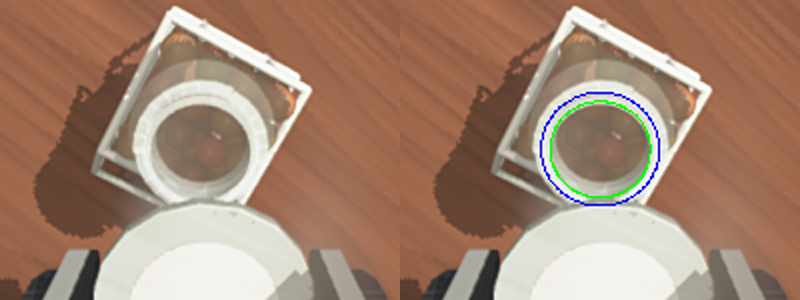

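The drawn bore and neck circles match the seen mouth (centre near (201,150) in the left crop) within about 1 px. Now inserting.

Call:
{"name": "send_rows", "arguments": {
  "targets": "-1 -1 50 0 140; -1 -1 90 0 140; 0 -1 115 0 140; 0 -1.4 124 0 140; 0 -1.4 124 0 140; 0 -1.4 128 0 140; 0 -1.4 128 0 140"
}}

```text
time: 14.85
ee_pos: [0.6542, 0.1706, 0.1573]
tcp_rot: [166.5, -24.2, 43.1]
wrist_force: [1.0, -0.5, 1.3]
opening: 0.0509
grasp_force: 33.9
```

```bash
python3 st.py; python3 go.py -7.7
```

```text
14.85 [ 15.0764  -5.555  -13.9486  54.1117  -1.0989 154.6302] [0.6542 0.1706 0.1573] [166.4845 -24.1957  43.0872] 0.050922558333024615 33.880850546993315 [ 1.045  -0.4978  1.2985]
tilt 27.514964569621927 az 12.697206420180532
err deg 0.6733184126294947
-7.7 [0.4 0.1 1.5]
in mouth frame mm [-0.4207 -0.0419 -6.1816]
```

Call:
{"name": "send_rows", "arguments": {
  "targets": "0 0 1 0 140; 0 0 1.5 0 140; 0 0 1.5 0 140"
}}

```text
time: 15.22
ee_pos: [0.6545, 0.1706, 0.1569]
tcp_rot: [166.5, -24.2, 43.1]
wrist_force: [-6.6, -1.6, 9.5]
opening: 0.051
grasp_force: 35.1
```

Call:
{"name": "send_rows", "arguments": {
  "targets": "0 0 0 0 120; 0 0 0 0 90; 0 0 -1 0 50; 0 0 -2 0 0; 0 0 -15 0 0; 0 0 -60 0 0; 0 0 -110 0 0; 0 0 -110 0 0; 0 0 -110 0 0"
}}

```text
time: 16.35
ee_pos: [0.6047, 0.1593, 0.2522]
tcp_rot: [166.5, -24.1, 43.1]
wrist_force: [-0.1, 0.2, -0.3]
opening: 0.0856
grasp_force: 0.0
```

```bash
python3 st.py; python3 - <<'E'
from h import *
from go import M,J,X,Y
o=bot.get_obs();K,P=campose("wrist",o);w=camera("wrist");s=camera("side")
v=w.copy()
for r,h in((.0265,.005),(.0265,0)):
    for t in np.linspace(0,2*np.pi,200):
        u=proj(M+J*h+r*(X*np.cos(t)+Y*np.sin(t)),K,P).astype(int); v[u[1],u[0]]=(0,255,0) if h else(255,0,0)
c=proj(M,K,P).astype(int);print(c);x0,y0=c[0]-70,c[1]-70
f=lambda i,a,b:cv2.resize(i[b:b+130,a:a+133],(400,390),interpolation=cv2.INTER_CUBIC)
cv2.imwrite("pics/g.png",np.hstack([f(v,x0,y0),f(s,110,150)]))
E
```

```text
16.35 [ 15.3153 -12.1231  -9.179   65.589   -1.2196 154.8463] [0.6047 0.1593 0.2522] [166.5465 -24.0726  43.0534] 0.08555087269817814 0.0 [-0.0988  0.2105 -0.2686]
tilt 27.380122780933515 az 12.66266649010597
err deg 0.785223163382651
[257 191]
```

View pics/g.png

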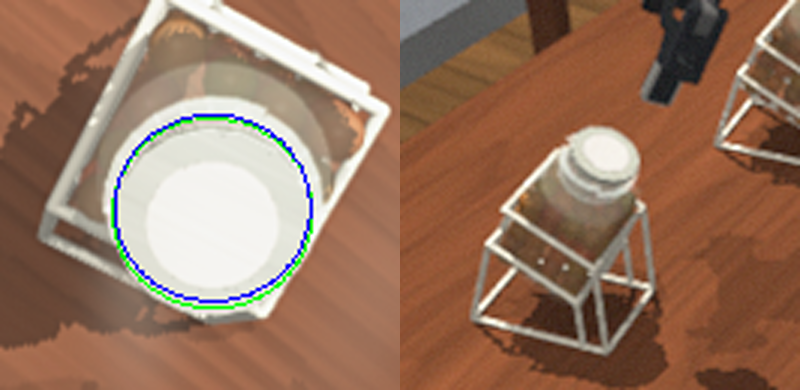

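The disk sits in the mouth, centred on the predicted circle. I'll give it a light press with shut fingers to be sure, also measuring the height.

```bash
python3 go.py 6
```

```text
6.0 [ 2.7  1.3 93.9]
in mouth frame mm [-1.6966  0.7389 99.8926]
```

Call:
{"name": "send_rows", "arguments": {
  "targets": "0 0 30 0 255; 0 0 60 0 255; 0 0 85 0 255; 0 0 85 0 255; 0 0 85 0 255; 0 0 85 0 255"
}}

```text
time: 17.2
ee_pos: [0.6431, 0.168, 0.1779]
tcp_rot: [166.5, -24.1, 43.1]
wrist_force: [-0.6, -0.4, 0.9]
opening: -0.0001
grasp_force: 0.0
```

```bash
python3 go.py 6 4;python3 st.py
```

```text
6.0 [ 0.8  0.4 11.3]
4.0 [ 0.9  0.4 13.3]
in mouth frame mm [-0.8154  0.0851 17.2587]
17.2 [ 15.1233  -7.2204 -13.1752  56.618   -1.1279 154.6752] [0.6431 0.168  0.1779] [166.514  -24.1346  43.0687] -0.0001184151754368205 0.0 [-0.5623 -0.3982  0.9246]
tilt 27.448635240167018 az 12.675886383102197
err deg 0.7286760062030739
```

Call:
{"name": "send_rows", "arguments": {
  "targets": "1 0 8 0 255; 1 0 11 0 255; 1 0 12 0 255; 1 0 13 0 255"
}}

```text
time: 17.7
ee_pos: [0.6485, 0.1697, 0.1675]
tcp_rot: [166.5, -24.1, 43.1]
wrist_force: [-26.6, -6.8, 23.0]
opening: 0.0002
grasp_force: 16.7
```

```bash
python3 go.py 6;python3 st.py
```

```text
6.0 [ 0.4  0.7 -0.6]
in mouth frame mm [-0.6792  0.4328  5.4077]
17.7 [ 15.1458  -6.3048 -13.4661  55.4844  -1.1394 154.6891] [0.6485 0.1697 0.1675] [166.5476 -24.0686  43.0599] 0.00020003791120771014 16.701792486710474 [-26.5893  -6.8289  23.0213]
tilt 27.37622246280524 az 12.667427014520618
err deg 0.7869360896996743
```

Contact at plate height (5.4 mm) with 36 N, so the disk is seated. Next I'll retreat, turn −180° to free the last joint for screwing, and untilt near the base.

Call:
{"name": "send_rows", "arguments": {
  "targets": "0 0 -50 -10 0; 0 0 -100 -20 0; -30 -15 -130 -30 0; -70 -35 -150 -40 0; -110 -55 -170 -50 0; -150 -75 -195 -60 0; -190 -95 -220 -70 0; -230 -115 -250 -80 0; -270 -134 -275 -90 0; -310 -154 -300 -100 0; -345 -170 -320 -110 0; -376 -186 -340 -120 0; -400 -198 -340 -130 0; -400 -198 -340 -140 0; -400 -198 -340 -150 0; -400 -198 -340 -160 0; -400 -198 -340 -170 0; -400 -198 -340 -180 0; -400 -198 -340 -180 0"
}}

```text
time: 20.08
ee_pos: [0.0821, 0.1049, 0.3048]
tcp_rot: [-171.8, 24.5, -158.7]
wrist_force: [-1.2, 0.4, -0.6]
opening: 0.0853
grasp_force: 0.0
```

```bash
python3 st.py
```

```text
20.075 [112.6712 -48.5336 -21.8164 126.2901 -24.0619  95.184 ] [0.0821 0.1049 0.3048] [-171.8281   24.5462 -158.6874] 0.08525534978724622 0.0 [-1.1559  0.3643 -0.5682]
tilt 25.790605644408437 az 2.243904254657888
err deg 5.623560657258977
```

```bash
cat > to.py <<'E'
from h import *
import sys
o=bot.get_obs();r=R.from_euler('xyz',o['tcp_rot'],degrees=True).as_matrix()
p=np.array(list(map(float,sys.argv[1:4])));print("shift",(r.T@(p-o['ee_pos'])*1000).round(1))
z=r[:,2];a=np.array([z[0],z[1],0]);a/=np.linalg.norm(a)
print("radial(tilt az) unit in tool",r.T@a,"tilt-perp p",r.T@(a-(a@z)*z)/np.linalg.norm(a-(a@z)*z))
E
python3 to.py .30 .0115 .33
```

```text
shift [-164.2 -157.8   70.4]
radial(tilt az) unit in tool [-0.8597 -0.2676  0.4351] tilt-perp p [-0.9548 -0.2972  0.    ]
```

Call:
{"name": "send_rows", "arguments": {
  "targets": "-40 -40 18 0 0; -80 -80 35 0 0; -120 -120 52 0 0; -164 -158 70 0 0; -164 -158 70 0 0; -164 -158 70 0 0; -164 -158 70 0 0; -164 -158 70 0 0"
}}

```text
time: 21.08
ee_pos: [0.2663, 0.0668, 0.3454]
tcp_rot: [-172.4, 22.7, -159.4]
wrist_force: [0.5, 1.4, -0.6]
opening: 0.0848
grasp_force: 0.0
```

```bash
python3 st.py; python3 to.py .3 .0115 .33
```

```text
21.075 [ 22.9009 -48.5311 -17.0992  99.0572  -8.4848   2.1377] [0.2663 0.0668 0.3454] [-172.3931   22.6739 -159.3906] 0.08480818757585902 0.0 [ 0.4592  1.3813 -0.5765]
tilt 23.851951831574866 az 1.5009085116322507
err deg 6.737689108502464
shift [ -5.2 -60.6  27.2]
radial(tilt az) unit in tool [-0.8719 -0.2763  0.4044] tilt-perp p [-0.9533 -0.3021 -0.    ]
```

Call:
{"name": "send_rows", "arguments": {
  "targets": "-5 -60 27 0 0; -5 -60 27 0 0; -5 -60 27 0 0"
}}

```text
time: 21.45
ee_pos: [0.2988, 0.0103, 0.329]
tcp_rot: [-172.4, 22.5, -159.8]
wrist_force: [-0.7, -0.1, -0.1]
opening: 0.0854
grasp_force: 0.0
```

Call:
{"name": "send_rows", "arguments": {
  "targets": "57 18 0 0 0; 114 36 0 0 0; 171 54 0 0 0"
}}

```text
time: 21.82
ee_pos: [0.2562, 0.0226, 0.3327]
tcp_rot: [-173.3, 18.9, -159.8]
wrist_force: [0.7, -0.3, -0.0]
opening: 0.0853
grasp_force: 0.0
```

Call:
{"name": "send_rows", "arguments": {
  "targets": "57 18 0 0 0; 114 36 0 0 0; 171 54 0 0 0"
}}

```text
time: 22.2
ee_pos: [0.194, 0.062, 0.3424]
tcp_rot: [-172.5, 15.6, -160.4]
wrist_force: [0.3, 0.6, 0.2]
opening: 0.0856
grasp_force: 0.0
```

Call:
{"name": "send_rows", "arguments": {
  "targets": "57 18 0 0 0; 114 36 0 0 0; 171 54 0 0 0"
}}

```text
time: 22.58
ee_pos: [0.12, 0.0891, 0.3313]
tcp_rot: [-172.5, 13.8, -160.6]
wrist_force: [-0.7, 0.5, -0.5]
opening: 0.0855
grasp_force: 0.0
```

```bash
python3 st.py; python3 to.py .3 .0 .33
```

```text
22.575 [ 66.5591 -48.5263 -15.7143 119.0114 -15.1925  47.5895] [0.12   0.0891 0.3313] [-172.4623   13.7549 -160.627 ] 0.08553420084718232 0.0 [-0.6503  0.4518 -0.5451]
tilt 15.649823050236419 az -9.723548353270802
err deg 14.889736249259652
shift [-135.9 -138.    53.1]
radial(tilt az) unit in tool [-0.8487 -0.4548  0.2698] tilt-perp p [-0.8814 -0.4723  0.    ]
```

```bash
python3 to.py .26 -.0445 .33
```

```text
shift [ -84.9 -168.1   44.5]
radial(tilt az) unit in tool [-0.8487 -0.4548  0.2698] tilt-perp p [-0.8814 -0.4723  0.    ]
```

Call:
{"name": "send_rows", "arguments": {
  "targets": "-25 -50 13 0 0; -50 -100 26 0 0; -75 -150 39 0 0; -85 -168 44 0 0; -85 -168 44 0 0; -85 -168 44 0 0; -85 -168 44 0 0; -85 -168 44 0 0"
}}

```text
time: 23.58
ee_pos: [0.261, -0.0467, 0.33]
tcp_rot: [-172.4, 13.6, -161.0]
wrist_force: [-0.3, 0.5, 0.3]
opening: 0.0856
grasp_force: 0.0
```

```bash
python3 st.py; python3 to.py .26 -.0445 .33; python3 to.py .1 -.016 .33
```

```text
23.575 [ -9.9819 -43.4754 -15.0536 102.8667  -0.1593 -28.0755] [ 0.261  -0.0467  0.33  ] [-172.3983   13.6122 -161.0196] 0.08563309668659576 0.0 [-0.2548  0.483   0.2599]
tilt 15.555872768963077 az -10.57587281969454
err deg 15.121696162893008
shift [ 0.2  2.4 -0.4]
radial(tilt az) unit in tool [-0.8454 -0.4619  0.2682] tilt-perp p [-0.8776 -0.4794  0.    ]
shift [138.3  76.3 -44. ]
radial(tilt az) unit in tool [-0.8454 -0.4619  0.2682] tilt-perp p [-0.8776 -0.4794  0.    ]
```

Call:
{"name": "send_rows", "arguments": {
  "targets": "53 29 0 0 0; 106 58 0 0 0; 159 87 0 0 0"
}}

```text
time: 23.95
ee_pos: [0.1821, -0.0261, 0.3406]
tcp_rot: [-173.9, 10.6, -161.0]
wrist_force: [0.3, 0.0, 0.3]
opening: 0.0852
grasp_force: 0.0
```

Call:
{"name": "send_rows", "arguments": {
  "targets": "53 29 0 0 0; 106 58 0 0 0"
}}

```text
time: 24.2
ee_pos: [0.139, 0.0001, 0.3619]
tcp_rot: [-174.3, 7.9, -161.5]
wrist_force: [1.2, 0.2, 0.6]
opening: 0.0855
grasp_force: 0.0
```

```bash
python3 st.py; python3 to.py .2 -.037 .33; python3 to.py .1 -.016 .33
```

```text
24.2 [  8.7709 -48.5553 -10.6335 119.1729  -4.2461  -9.6128] [0.139  0.0001 0.3619] [-174.3478    7.9175 -161.5498] 0.08546969394105033 0.0 [1.1786 0.176  0.6011]
tilt 9.71758099051637 az -17.246852178629226
err deg 20.241756701235953
shift [-41.3 -50.5  43.1]
radial(tilt az) unit in tool [-0.8044 -0.5696  0.1688] tilt-perp p [-0.8161 -0.5779  0.    ]
shift [46.  -0.4 25.9]
radial(tilt az) unit in tool [-0.8044 -0.5696  0.1688] tilt-perp p [-0.8161 -0.5779  0.    ]
```

```bash
python3 to.py .18 -.062 .34
```

```text
shift [-16.1 -69.1  31.3]
radial(tilt az) unit in tool [-0.8044 -0.5696  0.1688] tilt-perp p [-0.8161 -0.5779  0.    ]
```

Call:
{"name": "send_rows", "arguments": {
  "targets": "-10 -40 18 0 0; -16 -69 31 0 0; -16 -69 31 0 0; -16 -69 31 0 0"
}}

```text
time: 24.7
ee_pos: [0.1809, -0.0619, 0.339]
tcp_rot: [-174.4, 7.8, -161.5]
wrist_force: [0.4, 0.9, 1.2]
opening: 0.0851
grasp_force: 0.0
```

Call:
{"name": "send_rows", "arguments": {
  "targets": "49 35 0 0 0; 98 70 0 0 0; 147 105 0 0 0"
}}

```text
time: 25.08
ee_pos: [0.0996, -0.058, 0.3618]
tcp_rot: [-176.8, 6.1, -161.3]
wrist_force: [1.5, 0.3, 0.0]
opening: 0.0852
grasp_force: 0.0
```

```bash
python3 st.py; python3 to.py .18 -.062 .34;
```

```text
25.075 [-38.6476 -48.5652 -10.2119 122.3932   3.4079 -57.0332] [ 0.0996 -0.058   0.3618] [-176.8325    6.0909 -161.2683] 0.08518837657626188 0.0 [1.5442 0.2731 0.0064]
tilt 6.862518829241831 az -8.813050710583383
err deg 21.806622416073516
shift [-72.1 -27.9  31.2]
radial(tilt az) unit in tool [-0.8816 -0.4565  0.1195] tilt-perp p [-0.888  -0.4598  0.    ]
```

```bash
python3 to.py .18 -.030 .33
```

```text
shift [-81.3   2.9  40.5]
radial(tilt az) unit in tool [-0.8816 -0.4565  0.1195] tilt-perp p [-0.888  -0.4598  0.    ]
```

Call:
{"name": "send_rows", "arguments": {
  "targets": "-50 2 25 0 0; -81 3 40 0 0; -81 3 40 0 0; -81 3 40 0 0; -81 3 40 0 0"
}}

```text
time: 25.7
ee_pos: [0.1799, -0.031, 0.3298]
tcp_rot: [-176.9, 6.1, -161.4]
wrist_force: [-0.3, 0.3, -0.3]
opening: 0.0851
grasp_force: 0.0
```

Call:
{"name": "send_rows", "arguments": {
  "targets": "53 28 0 0 0; 107 55 0 0 0; 160 83 0 0 0"
}}

```text
time: 26.08
ee_pos: [0.0913, -0.0323, 0.3614]
tcp_rot: [-178.8, 4.1, -161.4]
wrist_force: [-0.2, -0.6, 0.4]
opening: 0.0855
grasp_force: 0.0
```

```bash
python3 st.py; python3 to.py .18 -.02 .34;
```

```text
26.075 [-25.2984 -48.5646 -10.0033 124.8066   1.9611 -43.8066] [ 0.0913 -0.0323  0.3614] [-178.8117    4.0655 -161.3853] 0.08554175535278355 0.0 [-0.1523 -0.5856  0.4184]
tilt 4.235285407643602 az 2.306146380582074
err deg 23.861678871558187
shift [-86.3 -16.1  27.9]
radial(tilt az) unit in tool [-0.9573 -0.2793  0.0739] tilt-perp p [-0.96   -0.2801  0.    ]
```

```bash
python3 to.py .17 .010 .33
```

```text
shift [-85.7  15.8  37.3]
radial(tilt az) unit in tool [-0.9573 -0.2793  0.0739] tilt-perp p [-0.96   -0.2801  0.    ]
```

Call:
{"name": "send_rows", "arguments": {
  "targets": "-50 10 25 0 0; -86 16 37 0 0; -86 16 37 0 0; -86 16 37 0 0; -86 16 37 0 0"
}}

```text
time: 26.7
ee_pos: [0.1708, 0.0091, 0.3299]
tcp_rot: [-178.8, 4.1, -161.6]
wrist_force: [0.5, -0.0, -1.1]
opening: 0.0858
grasp_force: 0.0
```

Call:
{"name": "send_rows", "arguments": {
  "targets": "58 17 0 0 0; 115 34 0 0 0; 172 51 0 0 0"
}}

```text
time: 27.08
ee_pos: [0.078, 0.0205, 0.3598]
tcp_rot: [-178.8, 1.6, -162.1]
wrist_force: [1.4, 0.1, 0.2]
opening: 0.0855
grasp_force: 0.0
```

```bash
python3 st.py; python3 to.py .467 .09 .17;
```

```text
27.075 [ 19.0315 -48.5636 -10.1096 126.9163  -1.208    1.0956] [0.078  0.0205 0.3598] [-178.8216    1.5606 -162.0643] 0.0855488183857128 0.0 [1.3677 0.1337 0.2097]
tilt 1.9554398707234468 az -19.128758108212804
err deg 26.376448024069486
shift [-386.2  -49.6  201.5]
radial(tilt az) unit in tool [-0.7977 -0.6021  0.0341] tilt-perp p [-0.7981 -0.6025 -0.    ]
```

```bash
python3 to.py .4675 .1075 .15
```

```text
shift [-391.5  -32.7  221.3]
radial(tilt az) unit in tool [-0.7977 -0.6021  0.0341] tilt-perp p [-0.7981 -0.6025 -0.    ]
```

Call:
{"name": "send_rows", "arguments": {
  "targets": "-50 -4 10 0 0; -110 -9 35 0 0; -170 -14 70 0 0; -230 -19 110 0 0; -290 -24 150 0 0; -345 -29 190 0 0; -391 -33 221 0 0; -391 -33 221 0 0; -391 -33 221 0 0; -391 -33 221 0 0"
}}

```text
time: 28.32
ee_pos: [0.4673, 0.1095, 0.1498]
tcp_rot: [-178.8, 1.6, -161.7]
wrist_force: [-0.3, 0.5, 0.2]
opening: 0.0859
grasp_force: 0.0
```

```bash
python3 whites.py k1 .019; python3 - <<'E'
from h import *
w=cv2.imread("pics/k1.png");o=bot.get_obs();K,P=campose("wrist",o)
c=proj([.4675,.1075,.019],K,P).astype(int);print(c)
cv2.imwrite("pics/k1c.png",cv2.resize(w[c[1]-50:c[1]+50,c[0]-60:c[0]+60],None,fx=6,fy=6,interpolation=cv2.INTER_CUBIC))
E
```

```text
28.325 [0.4673 0.1095 0.1498] [-178.8316    1.5556 -161.7464] [ 13.8112  -7.1596 -10.9102  84.608   -1.0444  -4.4414]
((131.58013916015625, 147.2257080078125), (53.85136795043945, 73.44225311279297), 14.145007133483887) 2398 [ 0.4763 -0.0064  0.019 ]
((256.9855041503906, 178.17803955078125), (73.3880386352539, 76.24520111083984), 98.35282897949219) 2800 [0.4679 0.1075 0.019 ]
((488.4862976074219, 261.1243896484375), (46.13103103637695, 71.91326141357422), 167.43724060058594) 1904 [0.4757 0.3471 0.019 ]
[256 177]
```

View pics/k1c.png

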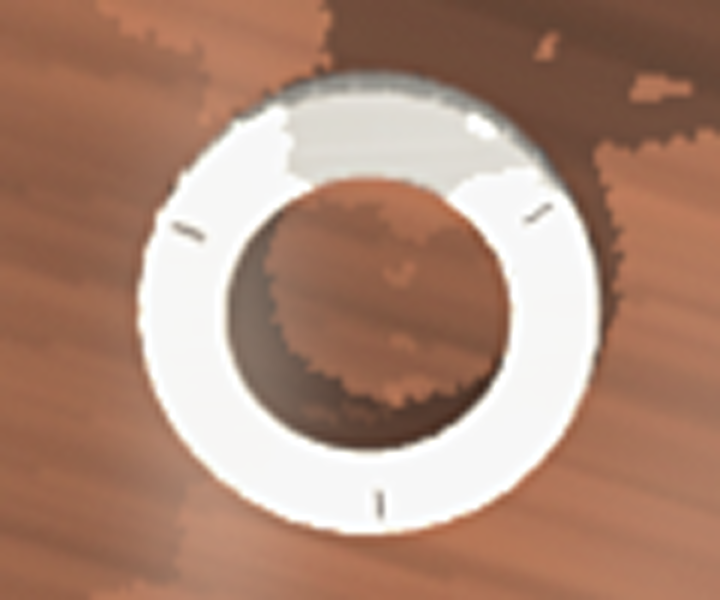

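The band is at about (369,312) in the crop. The lug ticks are at (188,232), (540,213) and (379,505).

```bash
python3 - <<'E'
from h import *
o=bot.get_obs();K,P=campose("wrist",o)
f=lambda u,v:onz((196+u/6-.4,127+v/6-.4),.019,K,P)
C=f(369,313);print(C)
r=R.from_euler('xyz',o['tcp_rot'],degrees=True).as_matrix()
for t in((188,232),(540,213),(379,505)):
    d=f(*t)-C;print(np.linalg.norm(d),"world ang mod120",np.degrees(np.arctan2(d[1],d[0]))%120,"tool ang",np.degrees(np.arctan2(d@r[:,1],d@r[:,0]))%120)
E
python3 to.py .4679 .1075 .0
```

```text
[0.4686 0.1081 0.019 ]
0.029697423344848668 world ang mod120 23.61386776236114 tool ang 54.644601887628895
0.029682255855305976 world ang mod120 19.728668602702953 tool ang 58.535122850724036
0.031113607452105833 world ang mod120 21.14213778761067 tool ang 57.0928031463057
shift [  4.4   0.8 150. ]
radial(tilt az) unit in tool [-0.8065 -0.5903  0.0346] tilt-perp p [-0.807  -0.5906 -0.    ]
```

Call:
{"name": "send_rows", "arguments": {
  "targets": "2 0 60 0 0; 4 0.5 110 0 0; 4 0.5 140 0 0; 4 0.5 153 0 0; 4 0.5 153 0 0; 4 0.5 153 0 0",
  "newtons": 40
}}

```text
time: 29.12
ee_pos: [0.4693, 0.1083, -0.0025]
tcp_rot: [-178.8, 1.7, -161.7]
wrist_force: [-0.3, 1.0, 0.5]
opening: 0.0854
grasp_force: 0.0
```

Call:
{"name": "send_rows", "arguments": {
  "targets": "0 0 0 0 40; 0 0 0 0 80; 0 0 0 0 100; 0 0 0 0 100; 0 0 0 0 100; 0 0 0 0 100"
}}

```text
time: 29.88
ee_pos: [0.4691, 0.1084, -0.0027]
tcp_rot: [-178.8, 1.6, -161.7]
wrist_force: [-2.8, 0.2, 9.3]
opening: 0.0675
grasp_force: 42.3
```

```bash
python3 st.py
```

```text
29.875 [ 13.6145  -3.9003 -24.9655  67.2142  -1.0185  -4.72  ] [ 0.4691  0.1084 -0.0027] [-178.8434    1.6311 -161.6643] 0.06753230128067388 42.30273905730428 [-2.8374  0.2358  9.3399]
tilt 1.9994665724049172 az -17.01202749242767
err deg 26.29920268432807
```

```bash
cat > bd.py <<'E'
from h import *
from go import M,J,X,Y
Rg=R.from_euler('xyz',[-178.843,1.631,-161.664],degrees=True).as_matrix()
pg=np.array([.4691,.1084,-.0027])
Rb=R.from_euler('z',21.5,degrees=True).as_matrix(); bo=np.array([.4689,.1083,0.])
Rtb=Rg.T@Rb; ptb=Rg.T@(bo-pg)
if __name__=="__main__":
    import sys
    o=bot.get_obs();r=R.from_euler('xyz',o['tcp_rot'],degrees=True).as_matrix()
    b=r@Rtb;p=o['ee_pos']+r@ptb;m=np.c_[X,Y,J]
    q=m.T@b;d=m.T@(p-M)*1000
    print("t",o['time'],"j6",o['q'][5],"j5",o['q'][4],"force in mouth",m.T@o['wrist_force'],"grip",o['grasp_force'],o['opening'])
    print("band in mouth mm",d,"axis xy deg",np.degrees(q[:2,2]),"lug ccw deg",np.degrees(np.arctan2(q[1,0],q[0,0]))%120)
    for h in map(float,sys.argv[1:]): print(h,"shift",(r.T@(m@np.array([0,0,h/1000])+M-p)*1000).round(1))
E
python3 bd.py
```

```text
t 29.875 j6 -4.719951364395952 j5 -1.0184562896974991 force in mouth [2.0001 0.9011 9.5146] grip 42.30273905730428 0.06753230128067388
band in mouth mm [-246.2597  -16.6495  -53.6912] axis xy deg [26.8987 -0.0004] lug ccw deg 8.818350679060055
```

Call:
{"name": "send_rows", "arguments": {
  "targets": "0 0 -20 0 100; 0 0 -75 0 100; 0 0 -130 -9 100; -20 0 -185 -17 100; -65 -4 -230 -17 100; -110 -6 -270 -17 100; -160 -9 -310 -17 100; -218 -12 -330 -17 100; -270 -17 -350 -17 100; -325 -22 -370 -17 100; -380 -27 -390 -17 100; -380 -27 -390 -17 100"
}}

```text
time: 31.38
ee_pos: [0.7327, 0.1824, 0.3265]
tcp_rot: [-177.2, 4.2, -144.6]
wrist_force: [0.8, -0.3, 0.6]
opening: 0.0679
grasp_force: 46.1
```

```bash
python3 bd.py; python3 st.py
```

```text
t 31.375 j6 -20.997591478879155 j5 -1.0793825286909593 force in mouth [ 0.9478 -0.4392  0.2105] grip 46.05858522601011 0.06790443961087389
band in mouth mm [149.8041  -7.1937 108.6147] axis xy deg [24.1901  0.5471] lug ccw deg 27.096113441589367
31.375 [ 14.3888  41.9461  70.7671 113.8649  -1.0794 -20.9976] [0.7327 0.1824 0.3265] [-177.2137    4.2397 -144.5572] 0.06790443961087389 46.05858522601011 [ 0.8211 -0.2519  0.6308]
tilt 5.071875259947893 az 2.085703111679031
err deg 23.052784432925662
```

Call:
{"name": "send_rows", "arguments": {
  "targets": "-55 -22 -25 0 100; -110 -44 -50 0 100; -165 -65 -75 0 100"
}}

```text
time: 31.75
ee_pos: [0.765, 0.19, 0.3212]
tcp_rot: [-175.9, 7.5, -144.4]
wrist_force: [0.7, -0.8, 0.1]
opening: 0.0679
grasp_force: 46.1
```

Call:
{"name": "send_rows", "arguments": {
  "targets": "-55 -22 -15 0 100; -110 -44 -30 0 100; -165 -65 -45 0 100"
}}

```text
time: 32.12
ee_pos: [0.8049, 0.1994, 0.3057]
tcp_rot: [-174.6, 10.7, -144.1]
wrist_force: [0.3, 0.6, -0.9]
opening: 0.0677
grasp_force: 46.1
```

Call:
{"name": "send_rows", "arguments": {
  "targets": "-55 -22 -15 0 100; -110 -44 -30 0 100; -165 -65 -45 0 100"
}}

```text
time: 32.5
ee_pos: [0.8396, 0.2076, 0.3008]
tcp_rot: [-173.2, 14.1, -143.7]
wrist_force: [-0.1, 0.4, -0.5]
opening: 0.0675
grasp_force: 46.1
```

Call:
{"name": "send_rows", "arguments": {
  "targets": "-55 -22 -10 0 100; -110 -44 -20 0 100; -165 -65 -30 0 100"
}}

```text
time: 32.88
ee_pos: [0.8752, 0.2161, 0.2968]
tcp_rot: [-171.6, 17.7, -143.2]
wrist_force: [0.4, 0.5, -0.3]
opening: 0.0676
grasp_force: 46.1
```

Call:
{"name": "send_rows", "arguments": {
  "targets": "-55 -22 -10 0 100; -110 -44 -20 0 100; -165 -65 -30 0 100"
}}

```text
time: 33.25
ee_pos: [0.9058, 0.2236, 0.3017]
tcp_rot: [-170.0, 21.3, -142.6]
wrist_force: [-0.7, 0.4, -0.1]
opening: 0.0676
grasp_force: 46.1
```

Call:
{"name": "send_rows", "arguments": {
  "targets": "-55 -22 -5 0 100; -110 -44 -10 0 100; -165 -65 -15 0 100"
}}

```text
time: 33.62
ee_pos: [0.9375, 0.2313, 0.3061]
tcp_rot: [-168.2, 24.9, -141.8]
wrist_force: [0.5, 0.7, -1.5]
opening: 0.0678
grasp_force: 46.1
```

```bash
python3 bd.py 120; python3 st.py
```

```text
t 33.625 j6 -21.627825132028004 j5 -1.097710270517142 force in mouth [-0.1206  0.521  -1.6421] grip 46.06027125993933 0.06775972020436721
band in mouth mm [325.1118  -8.2072  -8.1017] axis xy deg [2.5743 0.4152] lug ccw deg 25.24166170727532
120.0 shift [ 300.2  128.5 -124.6]
33.625 [ 14.1843  47.0617  70.7091  86.284   -1.0977 -21.6278] [0.9375 0.2313 0.3061] [-168.217    24.8979 -141.8452] 0.06775972020436721 46.06027125993933 [ 0.5222  0.6635 -1.5065]
tilt 27.38376168679788 az 11.797146031335318
err deg 1.0777608970187025
```

Call:
{"name": "send_rows", "arguments": {
  "targets": "-45 -18 -4 0 100; -45 -18 -4 0 100"
}}

```text
time: 33.88
ee_pos: [0.9515, 0.2347, 0.3136]
tcp_rot: [-167.2, 26.9, -141.4]
wrist_force: [0.2, 0.1, -1.4]
opening: 0.0679
grasp_force: 46.1
```

```bash
python3 bd.py 100
```

```text
t 33.875 j6 -21.678555411592296 j5 -1.0920730144139892 force in mouth [-0.4558  0.0734 -1.3864] grip 46.060123375009425 0.06791950790586326
band in mouth mm [341.1893  -8.2165  -8.2756] axis xy deg [0.4206 0.3993] lug ccw deg 25.251700760020455
100.0 shift [ 310.9  133.2 -117.4]
```

Call:
{"name": "send_rows", "arguments": {
  "targets": "10 4 -55 0 100; 50 20 -100 0 100; 100 43 -117 0 100; 155 66 -117 0 100; 210 90 -117 0 100; 265 114 -117 0 100; 311 133 -117 0 100; 311 133 -117 0 100; 311 133 -117 0 100"
}}

```text
time: 35.0
ee_pos: [0.6057, 0.1587, 0.2479]
tcp_rot: [-167.2, 26.8, -141.4]
wrist_force: [0.6, 0.3, 0.0]
opening: 0.0679
grasp_force: 46.1
```

```bash
python3 bd.py 30; python3 - <<'E'
from h import *
from go import M,J,X,Y
import bd
o=bot.get_obs();K,P=campose("wrist",o);w=camera("wrist");s=camera("side");cv2.imwrite("pics/m_raw.png",w);cv2.imwrite("pics/m_s.png",s)
v=w.copy();S=4
x0,y0=170,110
a=cv2.resize(w[y0:y0+150,x0:x0+190],None,fx=S,fy=S,interpolation=cv2.INTER_CUBIC)
r=R.from_euler('xyz',o['tcp_rot'],degrees=True).as_matrix()
B=r@bd.Rtb;bp=o['ee_pos']+r@bd.ptb
def dr(c,x,y,rad,col):
    q=np.array([(proj(c+rad*(x*np.cos(t)+y*np.sin(t)),K,P)-[x0,y0]+.5)*S for t in np.linspace(0,2*np.pi,150)])
    for u in q: cv2.circle(a,tuple(int(k) for k in u),1,col,-1)
dr(M+.005*J,X,Y,.0265,(0,0,255));dr(M-.005*J,X,Y,.0305,(255,0,0))
dr(bp+.019*B[:,2],B[:,0],B[:,1],.0345,(0,255,0))
cv2.imwrite("pics/m.png",a);print(a.shape,proj(M,K,P))
E
```

```text
t 35.0 j6 -20.559916136141638 j5 -1.7229183796537095 force in mouth [ 0.5957  0.1449 -0.2724] grip 46.061837819142966 0.06791231026644949
band in mouth mm [-2.1005 -0.1767 99.9151] axis xy deg [0.4723 0.3958] lug ccw deg 25.258283116073624
30.0 shift [-0.7  1.  69.9]
(600, 760, 3) [258.5918 193.0529]
```

View pics/m.png

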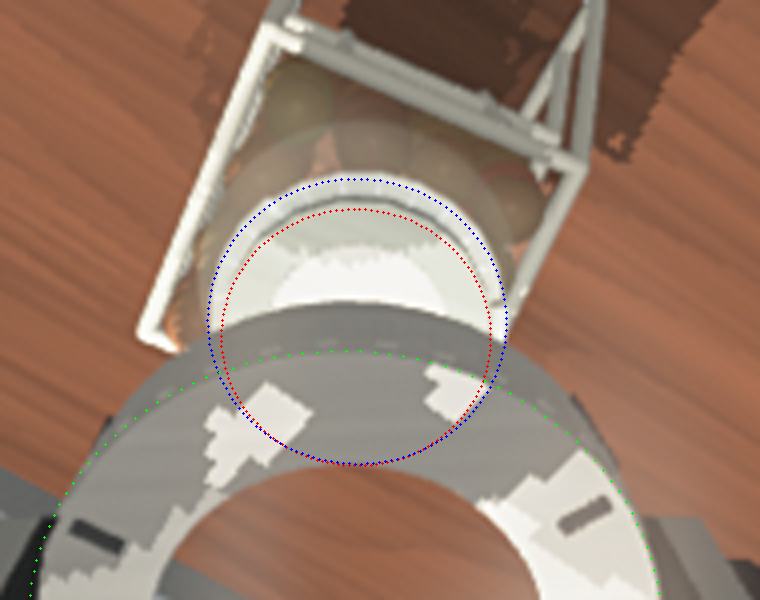

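The band is in place above the jar. The drawn circles match the plate and ridges at about (356,335) within 1–2 px. Now descending slowly.

Call:
{"name": "send_rows", "arguments": {
  "targets": "-0.7 1 50 0 100; -0.7 1 80 0 100; -0.7 1 92 0 100; -0.7 1 92 0 100; -0.7 1 92 0 100"
}}

```text
time: 35.72
ee_pos: [0.6529, 0.17, 0.1706]
tcp_rot: [-167.1, 27.0, -141.3]
wrist_force: [-0.2, 0.4, 0.7]
opening: 0.0675
grasp_force: 46.1
```

```bash
python3 bd.py 0 -6 -11
```

```text
t 35.725 j6 -20.70932552433014 j5 -1.6434657827764299 force in mouth [0.2159 0.4162 0.7125] grip 46.06209521295568 0.06751514103218487
band in mouth mm [ 4.3926 -0.4108  8.9237] axis xy deg [0.2631 0.3995] lug ccw deg 25.246816840345875
0.0 shift [4.1 2.3 8.8]
-6.0 shift [ 4.2  2.4 14.8]
-11.0 shift [ 4.3  2.5 19.8]
```

Call:
{"name": "send_rows", "arguments": {
  "targets": "4 2.3 0 0 100; 4 2.3 0 0 100; 4 2.3 3 0 100; 4.1 2.3 6 0 100; 4.1 2.3 9 0 100; 4.1 2.3 9 0 100"
}}

```text
time: 36.48
ee_pos: [0.6525, 0.1703, 0.158]
tcp_rot: [-167.2, 26.9, -141.4]
wrist_force: [0.1, -0.5, -0.4]
opening: 0.068
grasp_force: 46.1
```

```bash
python3 bd.py -5 -8 -11
```

```text
t 36.475 j6 -20.67079031701952 j5 -1.6655347258806525 force in mouth [-0.232  -0.5213 -0.3846] grip 46.0598713379477 0.06802461661980813
band in mouth mm [-1.7255  0.035  -2.095 ] axis xy deg [0.4222 0.4021] lug ccw deg 25.252501120456134
-5.0 shift [-1.5 -0.6  3. ]
-8.0 shift [-1.5 -0.5  5.9]
-11.0 shift [-1.4 -0.5  8.9]
```

Call:
{"name": "send_rows", "arguments": {
  "targets": "-1.3 -0.5 0 0 100; -1.4 -0.5 2 0 100; -1.4 -0.5 4 0 100; -1.4 -0.5 4 0 100"
}}

```text
time: 36.98
ee_pos: [0.6557, 0.1711, 0.1555]
tcp_rot: [-167.2, 26.9, -141.4]
wrist_force: [0.3, 0.0, -0.2]
opening: 0.0678
grasp_force: 46.1
```

```bash
python3 bd.py -8 -11
```

```text
t 36.975 j6 -20.679625800090953 j5 -1.660030389774096 force in mouth [ 0.1577 -0.0647 -0.3049] grip 46.06019018412553 0.06782975449942982
band in mouth mm [-0.0404  0.0565 -5.8642] axis xy deg [0.4059 0.4004] lug ccw deg 25.253841348296152
-8.0 shift [ 0.  -0.   2.1]
-11.0 shift [0.1 0.1 5.1]
```

Call:
{"name": "send_rows", "arguments": {
  "targets": "0 0 1 0 100; 0 0 2 0 100; 0 0 3 0 100; 0 0 4 0 100; 0 0 4.5 0 100; 0 0 4.5 0 100"
}}

```text
time: 37.72
ee_pos: [0.6578, 0.1715, 0.1523]
tcp_rot: [-167.2, 26.9, -141.4]
wrist_force: [-5.1, -2.1, 3.9]
opening: 0.0678
grasp_force: 46.7
```

```bash
python3 bd.py -11
```

```text
t 37.725 j6 -20.687561080802222 j5 -1.6578186615884094 force in mouth [-3.0291 -0.8072  6.0018] grip 46.65752179018739 0.0677858995710145
band in mouth mm [ 0.3954 -0.0403 -9.6798] axis xy deg [0.3714 0.4042] lug ccw deg 25.248572761237256
-11.0 shift [0.4 0.2 1.3]
```

Contact at −9.7 mm with 6 N: the lugs are past the ridge beginnings, resting on the thread. Now screwing clockwise gently.

Call:
{"name": "send_rows", "arguments": {
  "targets": "0.3 0.1 0.4 0 100; 0.3 0.1 0.7 5 100; 0.3 0.1 1 10 100; 0.3 0.1 1.2 15 100; 0.3 0.1 1.2 15 100"
}}

```text
time: 38.35
ee_pos: [0.6586, 0.1708, 0.1517]
tcp_rot: [-175.1, 29.3, -158.3]
wrist_force: [-4.9, -5.1, 5.6]
opening: 0.0676
grasp_force: 46.9
```

```bash
python3 bd.py -11; python3 -c "
from h import *;o=bot.get_obs();r=R.from_euler('xyz',o['tcp_rot'],degrees=True).as_matrix();print(r.T@o['torque'])"
```

```text
t 38.35 j6 -5.619323799332579 j5 -1.7379211399306593 force in mouth [-2.6525 -3.7761  7.7933] grip 46.85807623294771 0.06759843450237858
band in mouth mm [  0.6224  -0.916  -10.4936] axis xy deg [0.1265 0.0136] lug ccw deg 10.146927993593017
-11.0 shift [0.5 1.  0.5]
[0.757  1.0026 0.0667]
```

Call:
{"name": "send_rows", "arguments": {
  "targets": "0 -0.4 0.3 5 100; 0 -0.4 0.5 10 100; 0 -0.4 0.8 15 100; 0 -0.4 1 20 100; 0 -0.4 1 20 100"
}}

```text
time: 38.98
ee_pos: [0.659, 0.1701, 0.1515]
tcp_rot: [173.7, 29.0, 178.8]
wrist_force: [-11.4, -7.5, 10.6]
opening: 0.0677
grasp_force: 47.6
```

```bash
cat >> bd.py <<'E'
    print("torque tool",r.T@o['torque'])
E
python3 bd.py -12
```

```text
t 38.975 j6 14.342477572233248 j5 -1.7602831958348781 force in mouth [-6.3666 -4.5811 15.3548] grip 47.62597069853655 0.06767984683200172
band in mouth mm [  0.6604  -1.6483 -10.7473] axis xy deg [-0.3024 -0.4803] lug ccw deg 110.14447996634564
-12.0 shift [1.1 1.5 1.2]
torque tool [1.7951 1.3295 0.1323]
```

Call:
{"name": "send_rows", "arguments": {
  "targets": "0.3 -0.2 0 5 100; 0.3 -0.2 0.2 10 100; 0.3 -0.2 0.4 15 100; 0.3 -0.2 0.4 15 100"
}}

```text
time: 39.48
ee_pos: [0.6587, 0.1699, 0.1513]
tcp_rot: [165.9, 26.3, 162.1]
wrist_force: [-15.4, -8.3, 13.9]
opening: 0.068
grasp_force: 48.1
```

```bash
python3 bd.py -12
```

```text
t 39.475 j6 29.340758752395136 j5 -1.774189212530331 force in mouth [-8.368  -4.4075 20.2243] grip 48.054415075457655 0.06799146394124417
band in mouth mm [  0.2727  -1.7562 -10.8272] axis xy deg [-0.7262 -0.7559] lug ccw deg 95.14642583818433
-12.0 shift [1.1 1.4 1.1]
torque tool [2.7747 1.3214 0.3519]
```

Call:
{"name": "send_rows", "arguments": {
  "targets": "0.3 0 0 5 100; 0.3 0 0 10 100; 0.3 0 0 10 100"
}}

```text
time: 39.85
ee_pos: [0.6582, 0.1697, 0.1509]
tcp_rot: [161.5, 23.5, 151.5]
wrist_force: [-17.4, -8.0, 15.5]
opening: 0.0677
grasp_force: 48.1
```

```bash
python3 bd.py -12
```

```text
t 39.85 j6 39.355351757530514 j5 -1.816213538276404 force in mouth [-9.2996 -3.6858 22.4772] grip 48.13539728522301 0.06771031879527746
band in mouth mm [ -0.4442  -1.7698 -10.9361] axis xy deg [-0.9978 -0.8486] lug ccw deg 85.14864493035464
-12.0 shift [0.8 1.7 1. ]
torque tool [3.7154 1.1331 0.4766]
```

Call:
{"name": "send_rows", "arguments": {
  "targets": "0 0 -0.5 0 80; 0 0 -0.5 0 40; 0 0 -0.5 0 0; 0 0 -0.5 0 0; 0 0 -0.5 0 0"
}}

```text
time: 40.48
ee_pos: [0.6583, 0.1714, 0.1494]
tcp_rot: [161.4, 23.4, 151.7]
wrist_force: [0.2, -0.8, -0.6]
opening: 0.0852
grasp_force: 0.0
```

Call:
{"name": "send_rows", "arguments": {
  "targets": "0 0 -30 0 0; 0 0 -80 0 0; 0 0 -110 0 0; 0 0 -110 0 0; 0 0 -110 0 0"
}}

```text
time: 41.1
ee_pos: [0.6052, 0.1601, 0.244]
tcp_rot: [161.4, 23.4, 151.7]
wrist_force: [0.0, 0.3, -0.0]
opening: 0.0855
grasp_force: 0.0
```

```bash
cat > fit.py <<'E'
from h import *
from go import M,J,X,Y
m=np.c_[X,Y,J]
def onplane(uv,K,P,h):
    c,d=ray(uv,K,P);c=m.T@(c-M);d=m.T@d;return c+d*(h-c[2])/d[2]
o=bot.get_obs();K,P=campose("wrist",o);w=camera("wrist");cv2.imwrite("pics/n.png",w)
hsv=cv2.cvtColor(w,cv2.COLOR_BGR2HSV)
c0=proj(M+.007*J,K,P);print(o['time'],o['ee_pos'],"c0",c0)
# radial profile on lip plane h=7 mm: print gray along few directions
g=cv2.cvtColor(w,cv2.COLOR_BGR2GRAY);s=hsv[...,1]
for h in(.007,):
  for a in range(0,360,30):
    t=np.radians(a);row=[]
    for r in range(16,40,1):
        u=proj(M+m@np.array([r*.001*np.cos(t),r*.001*np.sin(t),h]),K,P)
        row.append(int(cv2.getRectSubPix(g,(1,1),(float(u[0]),float(u[1])))[0,0]))
    print(a,row)
E
python3 fit.py; python3 bd.py
```

```text
41.1 [0.6052 0.1601 0.244 ] c0 [257.1033 199.165 ]
0 [235, 237, 239, 221, 133, 156, 228, 249, 246, 246, 246, 246, 246, 246, 246, 246, 246, 250, 233, 139, 113, 115, 120, 124]
30 [235, 233, 235, 237, 201, 190, 249, 247, 246, 246, 245, 245, 245, 246, 246, 246, 247, 251, 191, 132, 133, 135, 136, 137]
60 [244, 237, 236, 236, 204, 218, 246, 246, 246, 245, 245, 245, 246, 246, 246, 246, 246, 247, 242, 225, 175, 131, 125, 125]
90 [246, 246, 240, 231, 219, 228, 246, 245, 245, 245, 246, 247, 248, 248, 247, 247, 248, 240, 152, 128, 113, 102, 95, 96]
120 [245, 245, 246, 242, 226, 225, 243, 245, 245, 245, 244, 244, 245, 245, 244, 244, 245, 247, 176, 119, 126, 132, 130, 128]
150 [245, 245, 245, 246, 239, 214, 225, 232, 230, 232, 233, 231, 230, 230, 229, 230, 231, 233, 187, 126, 127, 127, 128, 130]
180 [244, 244, 244, 245, 242, 231, 237, 243, 242, 242, 242, 243, 242, 241, 242, 243, 242, 244, 227, 149, 134, 132, 128, 124]
210 [244, 244, 245, 243, 231, 228, 226, 239, 241, 240, 240, 238, 224, 226, 234, 237, 241, 243, 245, 191, 153, 178, 206, 225]
240 [244, 243, 235, 229, 229, 229, 221, 220, 243, 242, 242, 242, 242, 242, 242, 242, 243, 243, 245, 213, 129, 115, 118, 118]
270 [242, 232, 230, 230, 229, 229, 220, 218, 243, 243, 242, 242, 242, 242, 242, 242, 242, 242, 245, 240, 168, 134, 134, 132]
300 [232, 232, 232, 232, 208, 175, 180, 225, 246, 245, 245, 245, 245, 244, 244, 245, 244, 244, 246, 226, 150, 130, 135, 137]
330 [235, 236, 237, 231, 168, 139, 199, 247, 248, 246, 245, 246, 246, 246, 246, 246, 246, 248, 251, 190, 121, 112, 107, 104]
t 41.15 j6 39.587204600585714 j5 -1.809617287548296 force in mouth [0.5343 0.8222 0.0341] grip 0.0 0.08545299313570871
band in mouth mm [-4.6174  1.3568 95.9925] axis xy deg [-0.8528 -1.0542] lug ccw deg 85.28504412783951
torque tool [ 0.3292  0.3927 -0.0153]
```

The lip's edge profile centres at x≈0, y≈−0.8 mm in the mouth frame. The tick at about 210° shows the band turned with no slip, and it is level. I'll regrip centred and tighten.

```bash
sed -i 's/^M=np.array.*;A=/M=np.array([.6519,.1692,.163]);A=/' go.py; python3 bd.py 0 -11
```

```text
t 41.15 j6 39.587204600585714 j5 -1.809617287548296 force in mouth [0.5343 0.8222 0.0341] grip 0.0 0.08545299313570871
band in mouth mm [-4.6217  2.1814 95.9948] axis xy deg [-0.8528 -1.0542] lug ccw deg 85.28504412783951
0.0 shift [-2.2  0.8 96.1]
-11.0 shift [ -1.9   0.7 107.1]
torque tool [ 0.3292  0.3927 -0.0153]
```

Call:
{"name": "send_rows", "arguments": {
  "targets": "-2 0.7 50 0 0; -2 0.7 85 0 0; -2 0.7 100 0 0; -1.9 0.7 107 0 0; -1.9 0.7 107 0 0; -1.9 0.7 107 0 0"
}}

```text
time: 41.9
ee_pos: [0.6589, 0.1709, 0.1549]
tcp_rot: [161.3, 23.5, 151.6]
wrist_force: [0.2, -0.1, -0.4]
opening: 0.085
grasp_force: 0.0
```

```bash
python3 bd.py -11
```

```text
t 41.9 j6 39.216481491411656 j5 -1.601307962550227 force in mouth [-0.0795 -0.1712 -0.3937] grip 0.0 0.08495343823906659
band in mouth mm [ 2.3357  0.0035 -7.8375] axis xy deg [-1.1052 -1.0591] lug ccw deg 85.28055944023137
-11.0 shift [ 1.9 -1.5  3.1]
torque tool [ 0.2347  0.3084 -0.0417]
```

Call:
{"name": "send_rows", "arguments": {
  "targets": "1 -0.7 1.5 0 0; 1 -0.7 1.5 0 0; 1 -0.7 1.5 0 0"
}}

```text
time: 42.28
ee_pos: [0.6583, 0.1707, 0.1516]
tcp_rot: [161.4, 23.4, 151.7]
wrist_force: [-0.5, 0.4, -0.5]
opening: 0.0851
grasp_force: 0.0
```

```bash
python3 bd.py -11
```

```text
t 42.275 j6 39.21958541197511 j5 -1.601918716344491 force in mouth [-0.535   0.4812 -0.2261] grip 0.0 0.08512919108259337
band in mouth mm [  0.1643   0.0377 -10.4727] axis xy deg [-1.0027 -1.0584] lug ccw deg 85.28308079686279
-11.0 shift [ 0.1 -0.1  0.5]
torque tool [0.283  0.3902 0.0006]
```

Centred. Now grip at 40 N and turn.

Call:
{"name": "send_rows", "arguments": {
  "targets": "0 0 0.2 0 50; 0 0 0.2 0 100; 0 0 0.2 0 110; 0 0 0.2 0 110; 0 0 0.2 0 110",
  "newtons": 40
}}

```text
time: 42.9
ee_pos: [0.658, 0.1701, 0.1516]
tcp_rot: [161.5, 23.4, 151.7]
wrist_force: [-7.1, -4.1, 5.3]
opening: 0.0681
grasp_force: 43.1
```

```bash
python3 bd.py
```

```text
t 42.9 j6 39.21671359538863 j5 -1.6566378574329772 force in mouth [-4.4621 -2.2884  8.4111] grip 43.10196931270184 0.0681167515928188
band in mouth mm [ -0.1613  -0.5286 -10.2824] axis xy deg [-0.9585 -0.9909] lug ccw deg 85.26397490127195
torque tool [ 1.4123  0.7789 -0.0099]
```

Call:
{"name": "send_rows", "arguments": {
  "targets": "0 0 0 5 110; 0 0 0 8 110; 0 0 0 8 110"
}}

```text
time: 43.28
ee_pos: [0.658, 0.1701, 0.1515]
tcp_rot: [158.4, 20.7, 143.5]
wrist_force: [-7.6, -3.2, 5.3]
opening: 0.0677
grasp_force: 43.2
```

```bash
python3 bd.py
```

```text
t 43.275 j6 47.26180506930541 j5 -1.6642285354371498 force in mouth [-4.7492 -1.3464  8.487 ] grip 43.249639187415596 0.06770119702704387
band in mouth mm [ -0.251   -0.4896 -10.3144] axis xy deg [-1.2189 -1.047 ] lug ccw deg 77.2260091081971
torque tool [1.7394 0.6884 0.1956]
```

Call:
{"name": "send_rows", "arguments": {
  "targets": "0 0 0 6 110; 0 0 0 10 110; 0 0 0 10 110"
}}

```text
time: 43.65
ee_pos: [0.6578, 0.1699, 0.1513]
tcp_rot: [155.3, 16.7, 133.8]
wrist_force: [-8.3, -3.3, 6.1]
opening: 0.068
grasp_force: 43.5
```

```bash
python3 bd.py
```

```text
t 43.65 j6 57.285635289894195 j5 -1.6804194458459363 force in mouth [-4.9293 -1.2816  9.5462] grip 43.5020982536912 0.06796761031184875
band in mouth mm [ -0.4723  -0.5894 -10.3849] axis xy deg [-1.5409 -1.0509] lug ccw deg 67.20301900289695
torque tool [2.211  0.4003 0.4232]
```

Call:
{"name": "send_rows", "arguments": {
  "targets": "0 0 0 6 110; 0 0 0 10 110; 0 0 0 10 110"
}}

```text
time: 44.02
ee_pos: [0.6587, 0.1686, 0.1518]
tcp_rot: [153.0, 12.5, 124.4]
wrist_force: [-3.6, -10.4, 6.0]
opening: 0.0676
grasp_force: 43.3
```

```bash
python3 bd.py
```

```text
t 44.025 j6 67.25892418336188 j5 -1.8160582880333462 force in mouth [-2.5009 -9.2632  8.0705] grip 43.27991282087169 0.06762690408190865
band in mouth mm [  0.2099  -2.0384 -10.1853] axis xy deg [-1.963  -0.8442] lug ccw deg 57.16884065040222
torque tool [ 2.101  -1.3123  0.0052]
```

Torque peaked and then dropped, so the grip slipped. I'll release and check the tick angle and centring numerically.

Call:
{"name": "send_rows", "arguments": {
  "targets": "0 0 0 0 60; 0 0 0 0 0; 0 0 0 0 0; 0 0 -50 0 0; 0 0 -100 0 0; 0 0 -110 0 0; 0 0 -110 0 0; 0 0 -110 0 0"
}}

```text
time: 45.02
ee_pos: [0.6051, 0.1595, 0.2447]
tcp_rot: [153.0, 12.3, 124.6]
wrist_force: [-0.0, -0.2, -0.6]
opening: 0.0851
grasp_force: 0.0
```

```bash
cat > tick.py <<'E'
from h import *
import go
m=np.c_[go.X,go.Y,go.J];M=go.M
o=bot.get_obs();K,P=campose("wrist",o);w=camera("wrist");g=cv2.cvtColor(w,cv2.COLOR_BGR2GRAY)
def smp(r,a,h):
    u=proj(M+m@np.array([r*np.cos(a),r*np.sin(a),h]),K,P);return float(cv2.getRectSubPix(g,(1,1),(float(u[0]),float(u[1])))[0,0])
h=.007
A=np.arange(360);prof=np.array([min(smp(r*.001,np.radians(a),h) for r in(28,29,30)) for a in A])
med=np.array([np.median(np.take(prof,range(a-12,a+13),mode='wrap')) for a in A])
d=med-prof; i=np.argsort(-d)[:16];print("t",o['time'],"dips",sorted((int(k),int(d[k])) for k in i))
# outer edge radii
for a in range(0,360,30):
    r=np.arange(31,39,.25);p=np.array([smp(q*.001,np.radians(a),h) for q in r]);k=np.argmax(p[:-2]-p[2:]);print(a,r[k+1],end='; ')
print()
E
python3 tick.py; python3 bd.py -11
```

```text
t 45.025 dips [(59, 18), (60, 74), (61, 132), (62, 114), (63, 65), (179, 37), (180, 83), (181, 107), (182, 94), (183, 61), (184, 28), (299, 40), (300, 89), (301, 126), (302, 92), (303, 34)]
0 34.5; 30 34.25; 60 34.75; 90 34.75; 120 35.0; 150 34.75; 180 34.75; 210 34.25; 240 34.75; 270 34.75; 300 35.0; 330 34.75; 
t 45.075 j6 67.53462297774325 j5 -1.7760003424796778 force in mouth [-0.9748 -0.5759  0.0176] grip 0.0 0.08509350689538402
band in mouth mm [-4.0756  1.77   97.1334] axis xy deg [-1.789  -1.1042] lug ccw deg 57.2978139315442
-11.0 shift [ -0.7   1.2 108.2]
torque tool [ 0.4001  0.193  -0.0112]
```

Call:
{"name": "send_rows", "arguments": {
  "targets": "-1.5 1 50 0 0; -1.5 1 85 0 0; -1 1 100 0 0; -0.5 1 108 0 0; -0.5 1 108 0 0; -0.5 1 108 0 0; -0.5 1 108 0 0"
}}

```text
time: 45.95
ee_pos: [0.6586, 0.1708, 0.1548]
tcp_rot: [152.8, 12.3, 124.6]
wrist_force: [0.4, -0.2, 0.5]
opening: 0.0853
grasp_force: 0.0
```

```bash
python3 bd.py -11
```

```text
t 45.95 j6 67.21911488241854 j5 -1.5995662009732676 force in mouth [ 0.5481 -0.2732  0.3128] grip 0.0 0.08528617831835247
band in mouth mm [ 1.9888  0.0758 -7.7736] axis xy deg [-2.0512 -1.1067] lug ccw deg 57.290571233987876
-11.0 shift [ 0.8 -1.9  3.2]
torque tool [ 0.3687  0.1841 -0.0171]
```

Call:
{"name": "send_rows", "arguments": {
  "targets": "0.3 -1 1.6 0 0; 0.3 -1 1.6 0 0; 0.3 -1 1.6 0 0"
}}

```text
time: 46.32
ee_pos: [0.6583, 0.1705, 0.1516]
tcp_rot: [152.9, 12.3, 124.6]
wrist_force: [-0.5, 0.6, 0.1]
opening: 0.0848
grasp_force: 0.0
```

```bash
python3 bd.py -11
```

```text
t 46.325 j6 67.20481399589025 j5 -1.5903846380683266 force in mouth [-0.3138  0.7014  0.2291] grip 0.0 0.08477888758181555
band in mouth mm [  0.1587  -0.0945 -10.4661] axis xy deg [-1.9529 -1.105 ] lug ccw deg 57.29084323669299
-11.0 shift [ 0.2 -0.1  0.5]
torque tool [ 0.3933  0.1474 -0.0385]
```

Call:
{"name": "send_rows", "arguments": {
  "targets": "0 0 0 0 50; 0 0 0 0 100; 0 0 0 0 115; 0 0 0 0 115; 0 0 0 0 115; 0 0 0 3 115; 0 0 0 6 115; 0 0 0 6 115",
  "newtons": 40
}}

```text
time: 47.32
ee_pos: [0.6583, 0.1688, 0.1518]
tcp_rot: [151.9, 9.7, 119.1]
wrist_force: [-4.7, -9.4, 3.4]
opening: 0.0673
grasp_force: 44.2
```

```bash
python3 bd.py
```

```text
t 47.325 j6 73.15084525598292 j5 -1.761830554836911 force in mouth [-4.3822 -8.0567  6.2166] grip 44.15002680632114 0.06733828444949144
band in mouth mm [ -0.0681  -1.7035 -10.0337] axis xy deg [-2.1235 -0.8494] lug ccw deg 51.28647977757565
torque tool [ 1.8276 -1.15   -1.0935]
```

Now there is −1.09 N m of resistance after only 6° of turn, so the band is tight. Release, back off and check.

Call:
{"name": "send_rows", "arguments": {
  "targets": "0 0 0 0 80; 0 0 0 0 30; 0 0 0 0 0; 0 0 -0.5 0 0; 0 0 -50 0 0; 0 0 -100 0 0; 0 0 -110 0 0; 0 0 -110 0 0; 0 0 -110 0 0"
}}

```text
time: 48.45
ee_pos: [0.605, 0.1593, 0.2451]
tcp_rot: [152.0, 9.5, 119.2]
wrist_force: [0.1, -0.2, -0.6]
opening: 0.0854
grasp_force: 0.0
```

```bash
python3 tick.py; python3 bd.py -11
```

```text
t 48.45 dips [(59, 39), (60, 91), (61, 121), (62, 119), (63, 64), (179, 38), (180, 100), (181, 107), (182, 83), (183, 41), (298, 15), (299, 62), (300, 114), (301, 127), (302, 80), (303, 25)]
0 34.5; 30 34.5; 60 35.0; 90 34.5; 120 35.0; 150 34.75; 180 34.75; 210 34.5; 240 34.75; 270 35.0; 300 35.0; 330 34.5; 
t 48.5 j6 73.51770988457906 j5 -1.7659464156716633 force in mouth [-0.197   0.6821  0.2651] grip 0.0 0.08571310541818944
band in mouth mm [-3.9704  1.5552 97.5964] axis xy deg [-1.9959 -1.0505] lug ccw deg 51.29569762275892
-11.0 shift [ -0.3   1.3 108.7]
torque tool [0.4232 0.1179 0.0211]
```

```bash
python3 -c "
from workcell import ticket
print(ticket.job_done())"
```

```text
the job is handed in; nothing more can be done
None
```

I handed the job in at about 48.5 s of the 72 s allowed, without seeing the verdict. The disk is seated and let go of, and the band is centred and level. It did not turn further under about 1 N m, so I took it as tight, but I did not measure the clamp force or final depth directly.

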